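# Pack the charged inspection lamp into the clip drawer

## Task

Draw the yellow-capped inspection lamp out of its charging dock by the end that sticks out and set it down flat on the table, clear of the dock, letting go of it. Then take it by the middle, press it down into the empty pair of spring clips in the open drawer until it is fully home, and push the drawer fully shut. Leave the blue lamp in its dock, the two tools in their clips, and the bottle and dish where they are.

Things in the scene. Friction and masses are not known exactly. Their poses are not given: they have to be found in the camera images.
- lamp_yellow: The lamp to pack, 0.10-0.20 kg: rod 160 mm long, round aluminium barrel 24 mm in diameter with two yellow rings, and at each end a yellow square cap 34 x 34 mm, 26 mm long (cap centres 67 mm from mid-length). Origin at mid-length on the underside; barrel and cap axis 17 mm above it; x from tail cap (-x) to lens cap (+x); z up. Starts in dock_yellow, tail cap out. Either way round will do in the drawer.
- lamp_mid (a point): Point on the barrel axis of lamp_yellow at mid-length: 17 mm above the table as the lamp lies, 17 mm above the drawer floor when home.
- dock_yellow: Black fixed dock, yellow stripe on top: a bay with walls and a roof but no floor, open only at its front (-x). x from -40 mm (mouth) to +90, y +-27, 46 mm high; bay 42 wide, 40 high. Origin on the table; a lamp at home lies on the table with its origin here, lamp and dock x agree. Only tail cap and 14 mm of barrel stick out. The lamp slides freely along -x, no catch; clear after 120 mm.
- dock_blue: The same dock with a blue stripe, holding lamp_blue. The two docks swap sides.
- lamp_blue: Same shape and size as lamp_yellow (160 mm rod, 24 mm round barrel, 34 mm square end caps), origin at mid-length on the underside, x along its length, z up. Blue caps and rings. Stays in dock_blue.
- drawer (a joint): How far the drawer has been pushed in, m: 0 = fully open as at the start, 0.235 = fully shut (both are stops). It is pushed shut along the cabinet's +x. Friction 3 N plus light damping, no catch; it stays where it is left.
- drawer_front (a point): Centre of the outer face of the drawer's white front panel, 30 mm above the table; moves with the drawer; axes as the cabinet (x points into the cabinet, the face looks to -x). Panel 204 mm wide, 8 to 46 mm above the table, 8 mm thick. At its middle a dark rail 90 mm wide, 34 to 42 mm above the table, stands 10 mm out to -x. Push on panel or rail.
- cabinet: Grey fixed cabinet, 210 mm along x, 208 along y, 78 high, open at its front (-x), from which the one drawer comes. Origin under its centre, on the table. Its top's lower face is 72 mm above the table; the top of a lamp fully home is 46 mm above the table.
- place0 (a point): Middle of the front place in the drawer, on its inner floor, 12 mm above the table; moves with the drawer, axes as the cabinet. Three places 54 mm apart along x; each runs along y with two white spring clips 36 mm either side of the middle. Home: lamp along y, its origin on this point, caps on the floor. 60 mm between the two clips are free for fingers beside the barrel.
- place1 (a point): The same for the middle place. Each clip is 12 mm wide along y: two jaws hinged at the floor, lips 18 mm apart at 26 mm above the floor, flared tips 37 mm above it. They spread as the barrel is pressed down and close over it; pressing a lamp home takes about 12-20 N in all, peaking with the lamp 13 mm above home, then it snaps in.
- place2 (a point): The same for the rear place, nearest the cabinet. Black combs (tops 36 mm above the table, 10 mm thick in x, midway between places) leave 44 mm for each end cap. The drawer is 176 mm wide inside (y), its side walls reach 42 mm above the table; the inner face of the front panel is 53 mm ahead of place0, the cabinet's front edge 76 mm behind place2 when open.
- probe: Same shape and size as lamp_yellow (160 mm rod, 24 mm round barrel, 34 mm square end caps), origin at mid-length on the underside, x along its length, z up. Black caps, grey barrel. Already clipped in one of the three places; stays there.
- mirror: Same shape and size as lamp_yellow (160 mm rod, 24 mm round barrel, 34 mm square end caps), origin at mid-length on the underside, x along its length, z up. White caps, dark barrel. Already clipped in another of the three places; stays there.
- marker: Loose orange plate 12 x 50 x 3 mm lying on the drawer's floor between the two clips of the one empty place, origin under its centre. A lamp fully home passes 2 mm over it, so it need not be taken out.
- cleaner: Bottle, 52 mm in diameter, 100 mm high, origin under its centre. Stays put.
- dish: White dish, 90 mm across, 30 mm high, origin under its centre. Stays put.

How it is judged:
On the way, in this order (a step that is already met when the one before it is completed fails the run):
1. the yellow lamp lies flat on the table, clear of its dock and let go ((x of lamp_mid in the frame of dock_yellow below -0.115 m or y of lamp_mid in the frame of dock_yellow above 0.05 m or y of lamp_mid in the frame of dock_yellow below -0.05 m) and height (world z) of lamp_mid below 0.021 m and angle between lamp_yellow's own x axis and vertical between 1.5 and 1.64 rad and linear speed of lamp_yellow below 0.02 m/s and contact force between the fingers and lamp_yellow below 0.2 N), for 0.1 s.
2. the yellow lamp is pressed fully home in the empty clips of the open drawer (((horizontal distance between lamp_mid and place0 below 0.01 m and x of lamp_mid in the frame of place0 between -0.005 and 0.005 m) or (horizontal distance between lamp_mid and place1 below 0.01 m and x of lamp_mid in the frame of place1 between -0.005 and 0.005 m) or (horizontal distance between lamp_mid and place2 below 0.01 m and x of lamp_mid in the frame of place2 between -0.005 and 0.005 m)) and z of lamp_mid in the frame of place1 between 0.013 and 0.021 m and angle between the x axis of lamp_yellow and the y axis of place1, either way round below 0.08 rad and angle between lamp_yellow's own x axis and vertical between 1.52 and 1.62 rad and value of joint drawer below 0.08 m), for 0.1 s.
At the end, for the whole second after the job is handed in: Drawer shut to within 8 mm; yellow lamp at rest, home in a clip pair: axis within 4 mm of 17 mm above the drawer floor, within 5 mm across and 10 mm of the place's middle, in line to 0.08 rad, level to 0.05 rad. Both tools still down in their clips (6 mm), blue lamp within 15 mm of its start (((horizontal distance between lamp_mid and place0 below 0.01 m and x of lamp_mid in the frame of place0 between -0.005 and 0.005 m) or (horizontal distance between lamp_mid and place1 below 0.01 m and x of lamp_mid in the frame of place1 between -0.005 and 0.005 m) or (horizontal distance between lamp_mid and place2 below 0.01 m and x of lamp_mid in the frame of place2 between -0.005 and 0.005 m)) and z of lamp_mid in the frame of place1 between 0.013 and 0.021 m and angle between the x axis of lamp_yellow and the y axis of place1, either way round below 0.08 rad and angle between lamp_yellow's own x axis and vertical between 1.52 and 1.62 rad and value of joint drawer above 0.227 m and linear speed of lamp_yellow below 0.02 m/s and velocity of joint drawer between -0.01 and 0.01 m/s and z of each of probe, mirror in the frame of place1 below 0.006 m and distance of lamp_blue from where it was at the start of the episode below 0.015 m); the robot touches nothing.
It fails at once if the blue lamp is moved by more than 20 mm (distance of lamp_blue from where it was at the start of the episode above 0.02 m).
It fails at once if one of the two clipped tools is pulled up out of its clips (over 10 mm) (z of any of probe, mirror in the frame of place1 above 0.01 m).
It fails at once if the bottle or the dish is moved by more than 20 mm (distance of any of cleaner, dish from where it was at the start of the episode above 0.02 m).
It also fails if it takes over 56 s, if anything falls off the work surface, if the arm or the gripper's body presses on something with over 40 N, if the wrist force passes 120 N, or if a joint passes its speed limit or range.

## Robot

A 7-joint arm with a two-finger parallel gripper is mounted at the origin on the work surface. World frame = base frame: x ahead of the robot, y to its left, z up, the work surface at z = 0. Lengths are in m, angles in rad, forces in N, time in s.
With the tool pointing down it reaches from about 0.425 to 0.825 m from the base axis. Payload 3.6 kg.
Tool frame: the origin (TCP) lies at the very end of the fingers, on their centre line; the grasp point (between the pads) lies grip_point_offset behind it (grip_point_offset is the distance from the TCP to the grasp point, in m); z points along the fingers, y is the direction in which the jaws open and shut (so a half turn about z gives the same grasp; the last joint's range is limited). The gripper opens to 85 mm and grips with 20 to 120 N. Pads are 22 mm wide; open, the fingers measure 114 mm over their backs; the gripper's body (76 mm by 85 mm) begins 54 mm behind the grasp point. The pads swing forward as they close: fully open they stand 13 mm farther back than shut.
Start: joints at [1.226, 0.615, -0.013, 1.423, 0.008, 1.103, -0.04], TCP at [0.204, -0.617, 0.231] pointing down, gripper open.
Joint ranges: [-3.12, 3.12], [-0.3, 2.06], [-1.34, 1.32], [0.26, 2.42], [-1.36, 4.5], [0.01, 1.98], [-2.84, 2.84]. Speed limits (rad/s): [2.79, 2.79, 3.14, 3.14, 3.14, 3.14, 3.14].

## Interface

Orientations are given as [roll, pitch, yaw] about the fixed x, y, z axes, in that order (R = Rz(yaw) Ry(pitch) Rx(roll)).
In Python, from station import sense, capture, camera_model, finish_job, grip_point_offset gives the robot as it stands.
- The arm moves only by the tool step_arm, never from a script. Its argument "plan" is a list of rows, each an object with "jaw": the finger opening in m, from 0 to 0.0854; "offset": the shift along the tool's x, y, z in m, a list of three; "dr": the turn, a rotation vector about the tool's x, y, z in degrees, a list of three. A call has 1 to 20 rows; each row is the pose to reach, as a shift and turn from the pose commanded when the call began, along the tool's axes at that moment; what a row does not reach only later rows make up. A row lasts 1/12 s, in which the tool goes at most 41.7 mm and 7.16 degrees, less where a joint would pass 70% of its speed; a pose out of reach is approached as far as the arm can. A call with a gripper value outside its range is refused whole. The fingers move at their own pace and stop on an object; "force" is the grip in N (left out, the last holds). Time passes only in rows, so rows that repeat a pose let the fingers close. It gives the time, the measured TCP pose, the force and the opening at its end, in the units of the state.
- sense(): the state, without advancing time (a new reading comes with each control period).
- capture(name): name is "scene" or "top"; returns (picture, depth): 480x640x3 uint8, blue, green, red; 480x640 float32, m along the optical axis (not along the pixel's ray), 0 where there is no reading.
- camera_model(name): a dict with "fov_y" (degrees; the focal length in pixels is half the picture's height over the tangent of half this angle, whatever the lens; pixels are square), "cx", "cy" (the principal point, pixels), "T" (4x4, takes a point from camera to world coordinates). Camera axes: x right, y down, z forward; pixel columns grow to the right and rows downward; lengths in m; the calibration is good to about 2 mm. A picture is of the moment at which its call begins. camera_model takes no time and is no camera call.
- finish_job(): hands the job in, once; it reports no verdict.
The state is a dict: "clock": time; "joint_pos": joint angles; "qd": joint speeds; "tau": joint torques, N m; "tool_pos": TCP position; "orientation": TCP orientation; "contact_force": force on the tool from outside, world axes, zero at the start; "wrist_torque": the same for the moment, N m; "grip_width": finger opening in m.
Only numpy, scipy, OpenCV 4.12 (cv2) and the standard library are available. Lean on these libraries where they do the work, as an engineer would, in place of code of your own. Each camera call takes 0.05 s, during which the arm holds its last target.

## Working session

There is one attempt and no reset: what is moved stays moved. The work goes in short steps, Python scripts to look and compute and a tool call to move; the robot and the scene stay as the last step left them, time stands still between calls to the robot, and variables do not carry over. Pictures are saved under pics/ and viewed, and the job is handed in when it is done.

Besides the shell and the picture viewer there is one more tool, called after "Emit:" in YAML: its name, and indented under it one key for each argument. step_arm: Moves the arm, as the interface text tells. Its arguments: {"type":"object","properties":{"plan":{"type":"array","items":{"type":"object","properties":{"jaw":{"type":"number"},"offset":{"type":"array","items":{"type":"number"}},"dr":{"type":"array","items":{"type":"number"}}}}},"force":{"type":"number"}},"required":["plan"]}

```bash
mkdir -p pics; ls; python3 - <<'E'
from station import *
import station,cv2,numpy as np
print(sense()); print(grip_point_offset)
for n in ("scene","top"):
    p,d=capture(n); cv2.imwrite(f"pics/{n}0.png",p); np.save(f"{n}0.npy",d); m=camera_model(n); print(n,m)
E
```

```text
pics
{'clock': 0.0, 'joint_pos': array([ 1.2255022 ,  0.61591007, -0.01264718,  1.42491477,  0.00810545,
        1.10339676, -0.04040282]), 'qd': array([ 8.04622620e-04,  1.43308508e-03, -1.11106221e-05,  1.12707944e-03,
       -1.14307296e-03,  5.05654053e-04,  1.13281828e-03]), 'tau': array([-1.10253732e-03, -4.69207084e+01,  2.59003853e-01, -1.71035206e+01,
        9.98691277e-03,  9.63654486e-03,  7.88273042e-06]), 'tool_pos': array([ 0.20350553, -0.61650942,  0.23013873]), 'orientation': array([-3.13901387e+00,  2.46496838e-05,  3.18885616e-01]), 'contact_force': array([-0.63408614,  0.19621283, -0.01620694]), 'wrist_torque': array([ 0.03575737,  0.0537823 , -0.01886626]), 'grip_width': 0.08545950374324467}
0.0187
scene {'fov_y': 46.8539542275332, 'cx': 327.7356084621138, 'cy': 243.89996130880058, 'T': array([[ 0.59545082,  0.48122364, -0.64332117,  1.59548317],
       [ 0.80324693, -0.34140093,  0.48809811, -0.73341736],
       [ 0.01525391, -0.80738418, -0.58982888,  0.94511628],
       [ 0.        ,  0.        ,  0.        ,  1.        ]])}
top {'fov_y': 53.046605543037614, 'cx': 324.86325170044677, 'cy': 233.18121738753715, 'T': array([[-0.00160255, -0.99475475,  0.10227617,  0.50137988],
       [-0.99966207,  0.00424725,  0.02564589, -0.01974169],
       [-0.02594577, -0.10220051, -0.9944254 ,  1.24856989],
       [ 0.        ,  0.        ,  0.        ,  1.        ]])}
```

View pics/top0.png

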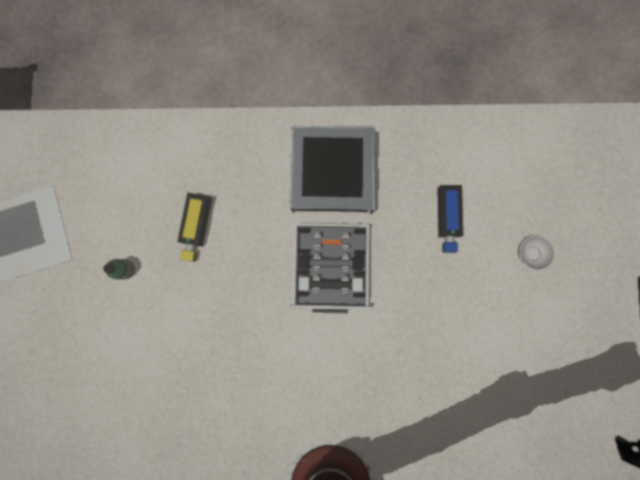

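View pics/scene0.png

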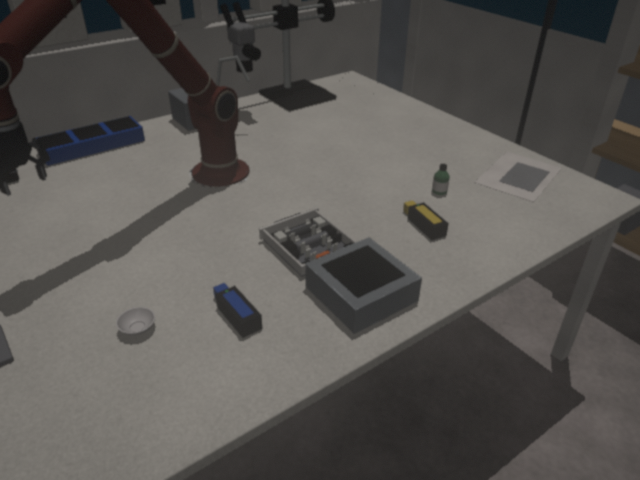

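The top view shows the yellow dock at (195,220) with its tail cap at (188,255), and the drawer centred near (333,265). The marker is in the rear place at (331,242). The blue dock is at (450,212), the bottle at (119,268) and the dish at (536,252).

```bash
cat > h.py <<'E'
import numpy as np,cv2
from station import camera_model
def K(m): f=240/np.tan(np.radians(m['fov_y']/2)); return f
def unproj(n,u,v,z=None,depth=None):
    m=camera_model(n);f=K(m);T=m['T']
    r=np.array([(u-m['cx'])/f,(v-m['cy'])/f,1.])
    if depth is not None: return T[:3,:3]@(r*depth)+T[:3,3]
    d=T[:3,:3]@r; s=(z-T[2,3])/d[2]; return T[:3,3]+s*d
def proj(n,P):
    m=camera_model(n);f=K(m);T=m['T']
    c=(np.atleast_2d(P)-T[:3,3])@T[:3,:3]
    return np.c_[c[:,0]/c[:,2]*f+m['cx'],c[:,1]/c[:,2]*f+m['cy']]
def cloud(n,d):
    m=camera_model(n);f=K(m);T=m['T']
    v,u=np.mgrid[0:480,0:640]
    c=np.stack([(u-m['cx'])/f*d,(v-m['cy'])/f*d,d],-1)
    return c@T[:3,:3].T+T[:3,3]
E
python3 - <<'E'
from h import *
p=cv2.imread('pics/top0.png');d=np.load('top0.npy')
def crop(im,x0,y0,w,h,s): return cv2.resize(im[y0:y0+h,x0:x0+w],None,fx=s,fy=s,interpolation=cv2.INTER_CUBIC)
cv2.imwrite('pics/c1.png',crop(p,270,115,120,210,3)[:600])
cv2.imwrite('pics/c1b.png',crop(p,280,210,100,115,5))
cv2.imwrite('pics/c2.png',crop(p,90,180,140,100,5))
q=cv2.imread('pics/scene0.png')
cv2.imwrite('pics/c3.png',crop(q,250,190,200,140,4))
cv2.imwrite('pics/c4.png',crop(q,390,155,80,100,6))
C=cloud('top',d)
for u,v in [(100,350),(400,350),(250,250),(500,300),(333,160),(195,215),(188,255),(450,205),(333,287),(333,212),(294,265),(370,265)]: print(u,v,C[v,u].round(4),round(float(d[v,u]),3))
E
```

```text
100 350 [ 0.3291  0.5944 -0.0031] 1.243
400 350 [ 0.3312 -0.1776  0.0014] 1.219
250 250 [0.5864 0.208  0.001 ] 1.255
500 300 [ 0.4565 -0.4347 -0.002 ] 1.228
333 160 [ 0.8044 -0.0101  0.0787] 1.195
195 215 [0.6733 0.3423 0.0434] 1.225
188 255 [0.5719 0.3605 0.0337] 1.225
450 205 [ 0.6946 -0.3029  0.0479] 1.206
333 287 [ 0.4905 -0.0087  0.0411] 1.2
333 212 [ 6.855e-01 -9.000e-03 -1.000e-04] 1.261
294 265 [0.5456 0.0892 0.0395] 1.21
370 265 [ 0.5463 -0.1038  0.0056] 1.238
```

View pics/c1b.png

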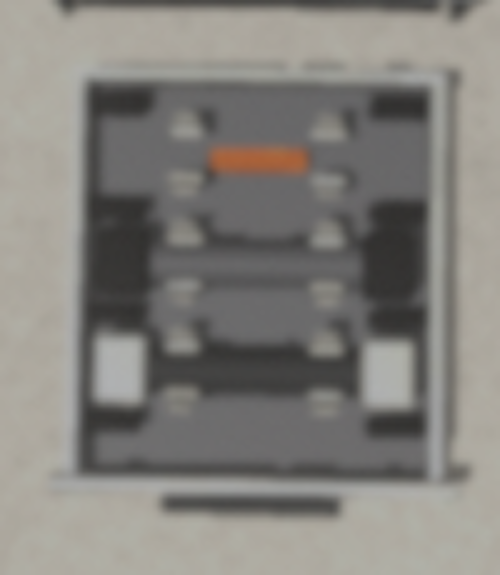

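View pics/c2.png

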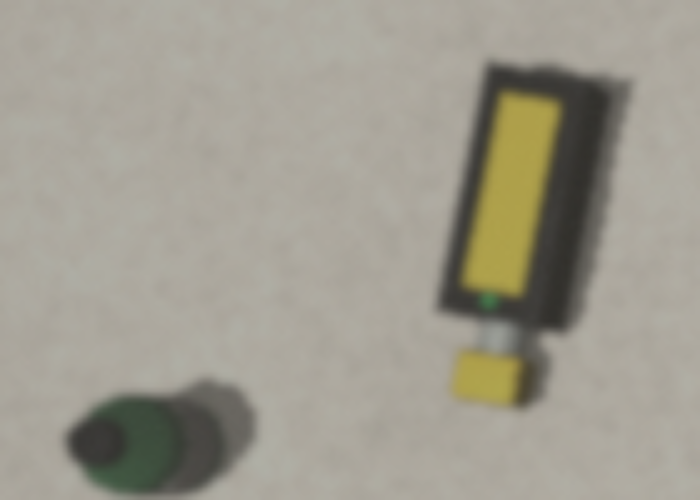

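View pics/c3.png

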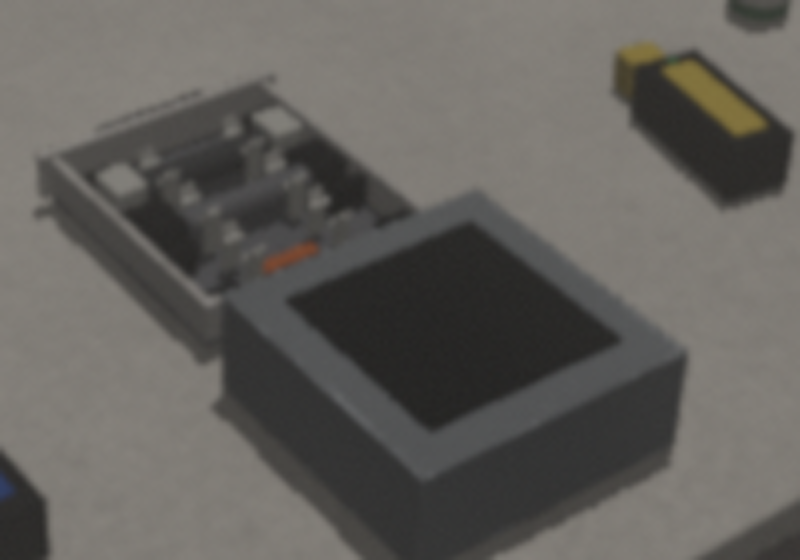

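View pics/c4.png

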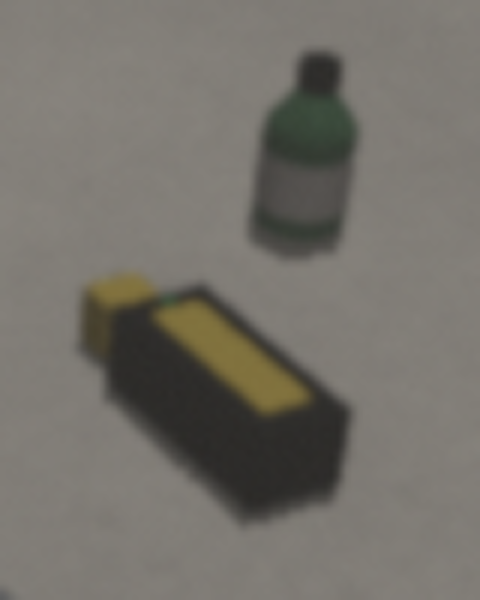

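```bash
python3 - <<'E'
from h import *
p=cv2.imread('pics/top0.png');q=cv2.imread('pics/scene0.png')
for n,im in(('top',p),('scene',q)):
    h=cv2.cvtColor(im,cv2.COLOR_BGR2HSV)
    for nm,lo,hi in (('yellow',(22,110,60),(36,255,255)),('blue',(105,110,50),(130,255,255)),('orange',(3,120,80),(16,255,255))):
        m=cv2.inRange(h,lo,hi)
        k,l,s,c=cv2.connectedComponentsWithStats(m)
        for i in range(1,k):
            if s[i,4]>20:
                mm=(l==i).astype(np.uint8)
                r=cv2.minAreaRect(np.argwhere(l==i)[:,::-1].astype(np.float32))
                ys,xs=np.nonzero(mm); V=h[...,2][ys,xs]
                print(n,nm,s[i],c[i].round(2),r,np.percentile(V,[10,50,90]), unproj(n,*c[i],z=.046 if nm!='orange' else .015).round(4))
E
```

```text
top yellow [182 198  20  41 508] [191.89 218.28] ((191.92189025878906, 218.29421997070312), (12.730384826660156, 40.250980377197266), 11.68936824798584) [127.7 172.  174. ] [0.6646 0.3492 0.046 ]
top yellow [181 251  14   9 107] [187.4 255.1] ((187.5, 255.0), (8.0, 13.0), 90.0) [135.2 172.  174. ] [0.571  0.3581 0.046 ]
top blue [446 190  13  40 497] [451.85 209.78] ((452.0, 209.5), (39.0, 12.0), 90.0) [105. 132. 133.] [ 0.6827 -0.3077  0.046 ]
top blue [444 243  13   8 101] [450.06 246.53] ((450.0, 246.5), (7.0, 12.0), 90.0) [119. 132. 135.] [ 0.5903 -0.3006  0.046 ]
top orange [322 240  19   4  74] [331.24 241.5 ] ((331.0, 241.5), (3.0, 18.0), 90.0) [152. 159. 168.] [ 0.6067 -0.0043  0.015 ]
top orange [294 475  10   5  22] [298.86 477.73] ((298.7353210449219, 477.9411926269531), (3.6380343437194824, 9.701424598693848), 75.96376037597656) [81.1 86.  87. ] [0.0251 0.0769 0.015 ]
scene yellow [406 202   9   4  31] [409.71 203.45] ((410.0, 203.5), (3.0, 8.0), 90.0) [100. 125. 129.] [0.5914 0.3414 0.046 ]
scene yellow [416 205  25  19 189] [428.19 214.03] ((428.0705871582031, 213.91764
[... 176 characters left out ...]
36719, 132.33865356445312), (16.468700408935547, 96.75638580322266), 75.19161987304688) [60.3 72.  90.7] [-0.4329 -0.3069  0.046 ]
scene blue [215 285  12   7  48] [220.27 287.69] ((220.36207580566406, 287.6551513671875), (4.456687927246094, 10.956025123596191), 68.19859313964844) [92. 99. 99.] [ 0.6085 -0.3154  0.046 ]
scene blue [224 291  28  26 313] [237.67 303.57] ((237.49998474121094, 303.5), (30.899044036865234, 10.750164031982422), 47.48955154418945) [91. 98. 99.] [ 0.6844 -0.3089  0.046 ]
scene orange [316 251  13   7  32] [322.12 253.69] ((322.1000061035156, 253.70001220703125), (2.236067771911621, 12.969193458557129), 63.43495178222656) [104.2 114.  117.9] [ 0.609  -0.0039  0.015 ]
```

```bash
python3 - <<'E'
from h import *
p=cv2.imread('pics/top0.png');q=cv2.imread('pics/scene0.png')
for n,im,seed in(('top',p,(192,218)),('scene',q,(428,214)),('top',p,(452,210)),('scene',q,(238,304)),('top',p,(331,241)),('scene',q,(322,253))):
    s=6
    x0,y0=seed[0]-40,seed[1]-40
    c=cv2.resize(im[y0:y0+80,x0:x0+80],None,fx=s,fy=s,interpolation=cv2.INTER_CUBIC)
    h=cv2.cvtColor(c,cv2.COLOR_BGR2HSV)
    m=((h[...,1]>100)&(h[...,2]>70)).astype(np.uint8)
    k,l,st,ce=cv2.connectedComponentsWithStats(m)
    for i in range(1,k):
        if st[i,4]<400: continue
        cnt=cv2.findContours((l==i).astype(np.uint8),cv2.RETR_EXTERNAL,cv2.CHAIN_APPROX_NONE)[0][0][:,0]
        z=.046 if st[i,4]>6000 else .034
        if seed[0] in(331,322): z=.015
        W=np.array([unproj(n,(a+.5)/s-.5+x0,(b+.5)/s-.5+y0,z=z)[:2] for a,b in cnt])
        r=cv2.minAreaRect((W*1e4).astype(np.float32))
        mo=cv2.moments((W*1e4).astype(np.float32).reshape(-1,1,2))
        yaw=.5*np.degrees(np.arctan2(2*mo['mu11'],mo['mu20']-mo['mu02']))
        print(n,seed,st[i,4],z,'rect',np.round(r[0],1)/1e4,np.round(r[1],0)/10,round(r[2],2),'cent',round(mo['m10']/mo['m00']/1e4,4),round(mo['m01']/mo['m00']/1e4,4),'yaw',round(yaw,2))
E
```

```text
top (192, 218) 19228 0.046 rect [0.66435 0.34941] [ 34.6 104.8] 79.95 cent 0.6648 0.3493 yaw -10.07
top (192, 218) 3318 0.034 rect [0.57512 0.36145] [36.6 18.7] 89.83 cent 0.5742 0.3621 yaw 87.62
scene (428, 214) 1420 0.034 rect [0.57733 0.35518] [34.4 24.1] 78.41 cent 0.5777 0.3557 yaw 88.72
scene (428, 214) 7314 0.046 rect [0.66573 0.34612] [ 33.9 103.8] 79.94 cent 0.6658 0.346 yaw -10.75
top (452, 210) 18436 0.046 rect [ 0.68326 -0.30755] [ 32.6 101.9] 89.82 cent 0.6831 -0.3076 yaw -0.15
top (452, 210) 3252 0.034 rect [ 0.59296 -0.30365] [32.  18.1] 89.81 cent 0.5927 -0.3037 yaw -89.7
scene (238, 304) 2050 0.034 rect [ 0.5952  -0.30986] [29.3 19.8] 89.53 cent 0.5952 -0.3097 yaw -88.15
scene (238, 304) 12134 0.046 rect [ 0.68311 -0.30888] [29.9 99.3] 89.84 cent 0.6831 -0.3088 yaw -0.11
top (331, 241) 3243 0.015 rect [ 0.60644 -0.00454] [50.2 12.1] 89.77 cent 0.6064 -0.0044 yaw 89.4Traceback (most recent call last):
  File "<stdin>", line 15, in <module>
  File "h.py", line 5, in unproj
    m=camera_model(n);f=K(m);T=m['T']
ValueError: time passes only in moves, steps and waits
```

```bash
python3 - <<'E'
import pickle
from station import *
pickle.dump({n:camera_model(n) for n in('scene','top')},open('cam.pkl','wb'))
E
sed -i 's/^from station import camera_model/import pickle\n_c=pickle.load(open("\.\/cam.pkl","rb"))\ncamera_model=lambda n:_c[n]/' h.py
cat > rect.py <<'E'
from h import *
def rect(n,im,seed,cond,z,half=40,s=6,minA=400,pr=True):
    x0,y0=max(seed[0]-half,0),max(seed[1]-half,0)
    c=cv2.resize(im[y0:y0+2*half,x0:x0+2*half],None,fx=s,fy=s,interpolation=cv2.INTER_CUBIC)
    h=cv2.cvtColor(c,cv2.COLOR_BGR2HSV)
    m=cond(h,c).astype(np.uint8)
    k,l,st,ce=cv2.connectedComponentsWithStats(m)
    out=[]
    for i in range(1,k):
        if st[i,4]<minA: continue
        cnt=cv2.findContours((l==i).astype(np.uint8),cv2.RETR_EXTERNAL,cv2.CHAIN_APPROX_NONE)[0][0][:,0]
        W=np.array([unproj(n,(a+.5)/s-.5+x0,(b+.5)/s-.5+y0,z=z)[:2] for a,b in cnt])
        r=cv2.minAreaRect((W*1e4).astype(np.float32))
        out.append(W)
        if pr: print(n,'px',((ce[i]+.5)/s-.5+[x0,y0]).round(1),st[i,4],'rect',np.round(r[0],0)/1e4,'size mm',np.round(r[1],0)/10,'ang',round(r[2],2))
    return out
E
python3 - <<'E'
from rect import *
p=cv2.imread('pics/top0.png');q=cv2.imread('pics/scene0.png')
print(p[160,333],p[130,333],p[284,303],q[275,370])
print('cab inner'); rect('top',p,(333,168),lambda h,c:h[...,2]<55,.078,50,minA=5000)
print('cab outer'); rect('top',p,(333,168),lambda h,c:(h[...,2]<125),.078,50,minA=5000)
print('scene cab inner'); rect('scene',q,(365,270),lambda h,c:h[...,2]<52,.078,60,minA=9000)
print('orange');rect('top',p,(331,241),lambda h,c:(h[...,1]>100)&(h[...,2]>70),.015)
rect('scene',q,(322,253),lambda h,c:(h[...,1]>100)&(h[...,2]>70),.015)
print('white caps');rect('top',p,(330,284),lambda h,c:(h[...,2]>165),.046,minA=300)
rect('scene',q,(302,225),lambda h,c:(h[...,2]>110),.046,minA=300)
E
```

```text
[40 42 42] [113 112 110] [176 176 175] [37 38 39]
cab inner
top px [332.4 166.7] 119241 rect [ 0.7877 -0.0083] size mm [144.6 145.7] ang 88.8
cab outer
top px [334.9 169.5] 252833 rect [ 0.7809 -0.0148] size mm [215.3 217.3] ang 88.57
scene cab inner
scene px [362.5 270.7] 79277 rect [ 0.7874 -0.0101] size mm [149.4 149.4] ang 88.76
orange
top px [331.3 241.6] 3243 rect [ 0.6064 -0.0045] size mm [50.2 12.1] ang 89.77
scene px [322.1 253.7] 1498 rect [ 0.6087 -0.0043] size mm [45.2 13.2] ang 88.86
white caps
top px [291.8 271.6] 9849 rect [0.5245 0.0929] size mm [149.4  13.4] ang 0.34
top px [303.4 283.4] 2750 rect [0.4993 0.0651] size mm [17.9 26.8] ang 89.89
top px [357.1 284.4] 2856 rect [ 0.4967 -0.0686] size mm [18.2 26.8] ang 89.47
top px [328.9 316.4] 38323 rect [4.225e-01 3.000e-04] size mm [ 42.4 197.6] ang 0.03
scene px [300.9 202.1] 98226 rect [0.4128 0.0599] size mm [256.8 260.9] ang 54.96
scene px [319.  219.8] 1418 rect [0.5039 0.0611] size mm [22.1 29.6] ang 88.86
scene px [267.9 233.7] 522 rect [ 0.4798 -0.0978] size mm [ 5.1 51.5] ang 87.21
scene px [279.9 234.4] 1662 rect [ 0.4998 -0.0722] size mm [22.4 31.6] ang 88.38
scene px [268.6 257.7] 7804 rect [ 0.5638 -0.1609] size mm [ 45.6 108.1] ang 88.19
scene px [321.8 253.7] 782 rect [ 0.6415 -0.0286] size mm [ 9.  36.7] ang 1.13
```

```bash
cat > go.py <<'E'
import sys,numpy as np
from scipy.spatial.transform import Rotation as R
from station import sense
def go(x,y,z,yawdeg):
    s=sense();Rc=R.from_euler('xyz',s['orientation']);Rt=R.from_euler('xyz',[180,0,yawdeg],degrees=True)
    off=Rc.inv().apply(np.array([x,y,z])-s['tool_pos']); dr=(Rc.inv()*Rt).as_rotvec(degrees=True)
    print((x,y,z,yawdeg),'offset',off.round(4).tolist(),'dr',dr.round(2).tolist())
def st():
    s=sense();print(round(s['clock'],2),s['tool_pos'].round(4),np.degrees(s['orientation']).round(2),'F',s['contact_force'].round(2),'g',round(s['grip_width'],4),'q',s['joint_pos'].round(2))
E
python3 - <<'E'
from go import *
st()
go(.5,-.25,.23,80);go(.6,.1,.20,135);go(.576,.3605,.12,169.9)
E
```

```text
0.1 [ 0.2035 -0.6166  0.2302] [-179.87    0.     18.27] F [ 0.23  0.4  -0.76] g 0.0859 q [ 1.23  0.62 -0.01  1.42  0.01  1.1  -0.04]
(0.5, -0.25, 0.23, 80) offset [0.3964, -0.2552, 0.0008] dr [-0.12, -0.07, -61.73]
(0.6, 0.1, 0.2, 135) offset [0.6011, -0.5561, 0.0315] dr [-0.09, -0.14, -116.73]
(0.576, 0.3605, 0.12, 169.9) offset [0.66, -0.8108, 0.1121] dr [-0.05, -0.18, -151.63]
```

Emit:
step_arm:
  plan:
    - {"jaw": 0.085, "offset": [0.396, -0.255, 0.0], "dr": [0, 0, -61]}
    - {"jaw": 0.085, "offset": [0.396, -0.255, 0.0], "dr": [0, 0, -61]}
    - {"jaw": 0.085, "offset": [0.396, -0.255, 0.0], "dr": [0, 0, -61]}
    - {"jaw": 0.085, "offset": [0.396, -0.255, 0.0], "dr": [0, 0, -61]}
    - {"jaw": 0.085, "offset": [0.396, -0.255, 0.0], "dr": [0, 0, -61]}
    - {"jaw": 0.085, "offset": [0.396, -0.255, 0.0], "dr": [0, 0, -61]}
    - {"jaw": 0.085, "offset": [0.396, -0.255, 0.0], "dr": [0, 0, -61]}
    - {"jaw": 0.085, "offset": [0.396, -0.255, 0.0], "dr": [0, 0, -61]}
    - {"jaw": 0.085, "offset": [0.396, -0.255, 0.0], "dr": [0, 0, -61]}
    - {"jaw": 0.085, "offset": [0.396, -0.255, 0.0], "dr": [0, 0, -61]}
    - {"jaw": 0.085, "offset": [0.396, -0.255, 0.0], "dr": [0, 0, -61]}
    - {"jaw": 0.085, "offset": [0.601, -0.556, 0.03], "dr": [0, 0, -116]}
    - {"jaw": 0.085, "offset": [0.601, -0.556, 0.03], "dr": [0, 0, -116]}
    - {"jaw": 0.085, "offset": [0.601, -0.556, 0.03], "dr": [0, 0, -116]}
    - {"jaw": 0.085, "offset": [0.601, -0.556, 0.03], "dr": [0, 0, -116]}
    - {"jaw": 0.085, "offset": [0.601, -0.556, 0.03], "dr": [0, 0, -116]}
    - {"jaw": 0.085, "offset": [0.601, -0.556, 0.03], "dr": [0, 0, -116]}
    - {"jaw": 0.085, "offset": [0.601, -0.556, 0.03], "dr": [0, 0, -116]}
    - {"jaw": 0.085, "offset": [0.601, -0.556, 0.03], "dr": [0, 0, -116]}

```text
clock: 1.68
tool_pos: [0.5876, 0.0589, 0.2042]
orientation: [-3.141, -0.0, 2.348]
contact_force: [1.3, -0.3, 0.5]
grip_width: 0.0852
```

```bash
python3 - <<'E'
from go import *
st()
go(.576,.3605,.12,169.9)
E
```

```text
1.68 [0.5876 0.0589 0.2042] [-1.7995e+02 -2.0000e-02  1.3455e+02] F [ 1.28 -0.35  0.52] g 0.0852 q [ 0.22  0.61 -0.59  1.63  0.38  1.02  0.29]
(0.576, 0.3605, 0.12, 169.9) offset [0.223, 0.2034, 0.0841] dr [-0.04, -0.04, -35.35]
```

Emit:
step_arm:
  plan:
    - {"jaw": 0.085, "offset": [0.223, 0.203, 0.04], "dr": [0, 0, -35]}
    - {"jaw": 0.085, "offset": [0.223, 0.203, 0.04], "dr": [0, 0, -35]}
    - {"jaw": 0.085, "offset": [0.223, 0.203, 0.04], "dr": [0, 0, -35]}
    - {"jaw": 0.085, "offset": [0.223, 0.203, 0.04], "dr": [0, 0, -35]}
    - {"jaw": 0.085, "offset": [0.223, 0.203, 0.04], "dr": [0, 0, -35]}
    - {"jaw": 0.085, "offset": [0.223, 0.203, 0.04], "dr": [0, 0, -35]}
    - {"jaw": 0.085, "offset": [0.223, 0.203, 0.04], "dr": [0, 0, -35]}
    - {"jaw": 0.085, "offset": [0.223, 0.203, 0.04], "dr": [0, 0, -35]}
    - {"jaw": 0.085, "offset": [0.223, 0.203, 0.04], "dr": [0, 0, -35]}
    - {"jaw": 0.085, "offset": [0.223, 0.203, 0.04], "dr": [0, 0, -35]}
    - {"jaw": 0.085, "offset": [0.223, 0.203, 0.04], "dr": [0, 0, -35]}
    - {"jaw": 0.085, "offset": [0.223, 0.203, 0.04], "dr": [0, 0, -35]}

```text
clock: 2.68
tool_pos: [0.5787, 0.3559, 0.1648]
orientation: [-3.14, 0.001, 2.951]
contact_force: [-0.8, -0.2, 0.1]
grip_width: 0.0847
```

```bash
python3 - <<'E'
from go import *
from station import capture
import cv2
st()
go(.576,.3605,.12,169.9);go(.576,.3605,.06,169.9)
p,d=capture('scene');cv2.imwrite('pics/s1.png',cv2.resize(p[120:260,350:510],None,fx=5,fy=5,interpolation=cv2.INTER_CUBIC)[:600])
p,d=capture('top');cv2.imwrite('pics/t1.png',cv2.resize(p[180:300,110:270],None,fx=5,fy=5,interpolation=cv2.INTER_CUBIC))
E
```

```text
2.68 [0.5787 0.3559 0.1648] [-1.7989e+02  7.0000e-02  1.6906e+02] F [-0.84 -0.21  0.12] g 0.0847 q [-0.23  0.81 -0.69  1.39  0.53  1.13  0.38]
(0.576, 0.3605, 0.12, 169.9) offset [0.0036, 0.0041, 0.0448] dr [-0.11, 0.07, -0.84]
(0.576, 0.3605, 0.06, 169.9) offset [0.0037, 0.0042, 0.1048] dr [-0.11, 0.07, -0.84]
```

View pics/s1.png

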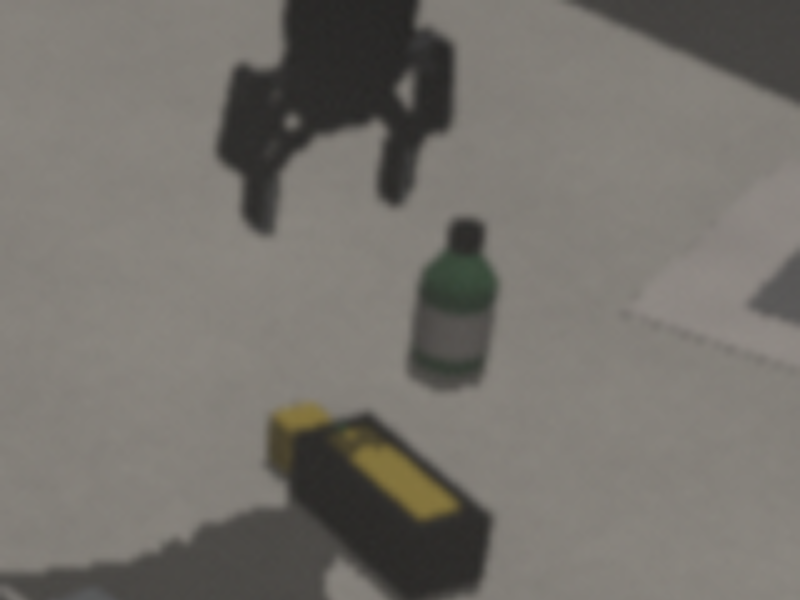

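View pics/t1.png

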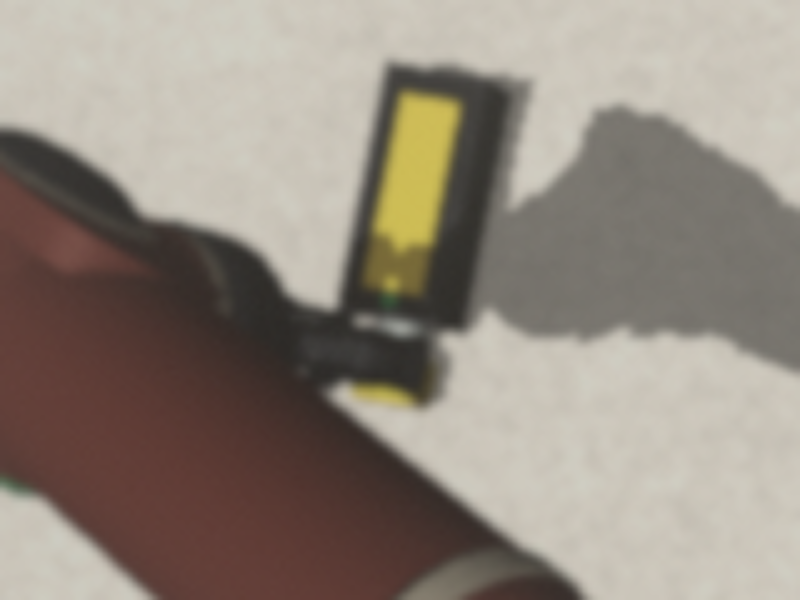

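```bash
python3 - <<'E'
from h import *
t=np.array([.5787,.3559,.1648]);a=np.radians(169.06);y=np.array([np.sin(a),-np.cos(a),0])
for z in(0,.013):
  for s in(.0425,.05,.057): print(z,s,((proj('scene',np.array([t+s*y+[0,0,z],t-s*y+[0,0,z]]))-[350,120])*5+2).round(0).tolist())
E
```

```text
0 0.0425 [[384.0, 219.0], [263.0, 247.0]]
0 0.05 [[395.0, 216.0], [252.0, 249.0]]
0 0.057 [[404.0, 214.0], [242.0, 251.0]]
0.013 0.0425 [[387.0, 199.0], [265.0, 227.0]]
0.013 0.05 [[397.0, 197.0], [254.0, 229.0]]
0.013 0.057 [[407.0, 195.0], [244.0, 232.0]]
```

Emit:
step_arm:
  plan:
    - {"jaw": 0.085, "offset": [0.0055, 0.003, 0.03], "dr": [0, 0, -0.8]}
    - {"jaw": 0.085, "offset": [0.0055, 0.003, 0.06], "dr": [0, 0, -0.8]}
    - {"jaw": 0.085, "offset": [0.0055, 0.003, 0.09], "dr": [0, 0, -0.8]}
    - {"jaw": 0.085, "offset": [0.0055, 0.003, 0.1], "dr": [0, 0, -0.8]}
    - {"jaw": 0.085, "offset": [0.0055, 0.003, 0.1], "dr": [0, 0, -0.8]}

```text
clock: 3.2
tool_pos: [0.5715, 0.3599, 0.0617]
orientation: [-3.136, -0.004, 2.967]
contact_force: [-0.3, -0.1, -0.6]
grip_width: 0.0852
```

```bash
python3 - <<'E'
from go import *
from station import capture
import cv2
st()
go(.574,.3595,.008,169.9)
p,d=capture('scene');cv2.imwrite('pics/s2.png',cv2.resize(p[150:250,360:490],None,fx=6,fy=6,interpolation=cv2.INTER_CUBIC))
E
```

```text
3.2 [0.5715 0.3599 0.0617] [-179.69   -0.22  170.  ] F [-0.31 -0.15 -0.63] g 0.0852 q [-0.26  0.92 -0.63  1.49  0.62  0.95  0.32]
(0.574, 0.3595, 0.008, 169.9) offset [-0.0027, 0.0003, 0.0537] dr [-0.31, -0.22, 0.1]
```

View pics/s2.png

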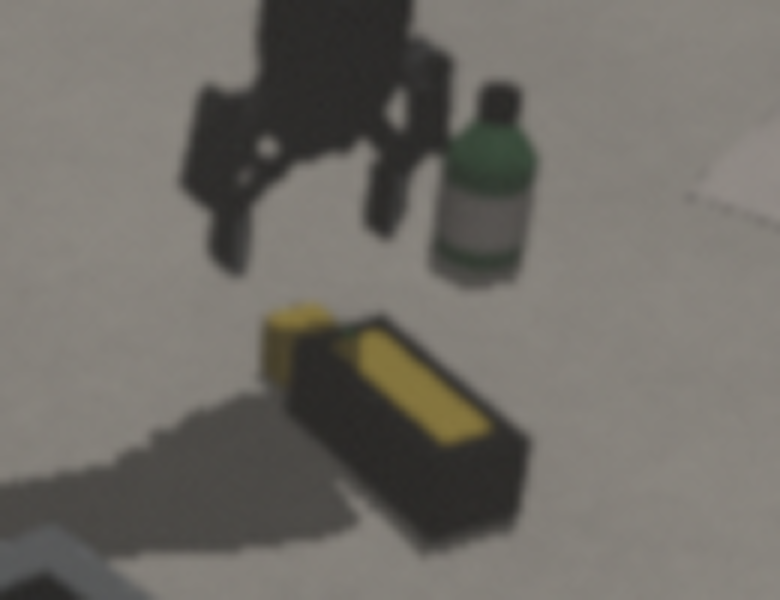

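The tips at crop (235,272) and (385,235) straddle the cap top at (297,320). I'll descend and close.

Emit:
step_arm:
  plan:
    - {"jaw": 0.085, "offset": [-0.0015, 0.0, 0.02], "dr": [-0.3, -0.2, 0]}
    - {"jaw": 0.085, "offset": [-0.0015, 0.0, 0.04], "dr": [-0.3, -0.2, 0]}
    - {"jaw": 0.085, "offset": [-0.0015, 0.0, 0.053], "dr": [-0.3, -0.2, 0]}
    - {"jaw": 0.085, "offset": [-0.0015, 0.0, 0.053], "dr": [-0.3, -0.2, 0]}
    - {"jaw": 0.05, "offset": [-0.0015, 0.0, 0.053], "dr": [-0.3, -0.2, 0]}
    - {"jaw": 0.04, "offset": [-0.0015, 0.0, 0.053], "dr": [-0.3, -0.2, 0]}
    - {"jaw": 0.04, "offset": [-0.0015, 0.0, 0.053], "dr": [-0.3, -0.2, 0]}
    - {"jaw": 0.04, "offset": [-0.0015, 0.0, 0.053], "dr": [-0.3, -0.2, 0]}
  force: 30

```text
clock: 3.92
tool_pos: [0.5746, 0.3633, 0.0133]
orientation: [3.134, 0.005, 2.968]
contact_force: [0.2, 0.3, -0.4]
grip_width: 0.0404
```

```bash
python3 - <<'E'
from go import *
from station import capture
import cv2
st()
go(.574,.3595,.008,169.9)
p,d=capture('scene');cv2.imwrite('pics/s3.png',cv2.resize(p[150:250,360:490],None,fx=6,fy=6,interpolation=cv2.INTER_CUBIC))
E
```

```text
3.92 [0.5746 0.3633 0.0133] [179.59   0.29 170.06] F [ 0.18  0.32 -0.4 ] g 0.0404 q [-0.28  0.97 -0.6   1.51  0.66  0.86  0.29]
(0.574, 0.3595, 0.008, 169.9) offset [-0.0, -0.0038, 0.0053] dr [0.41, 0.29, 0.16]
```

View pics/s3.png

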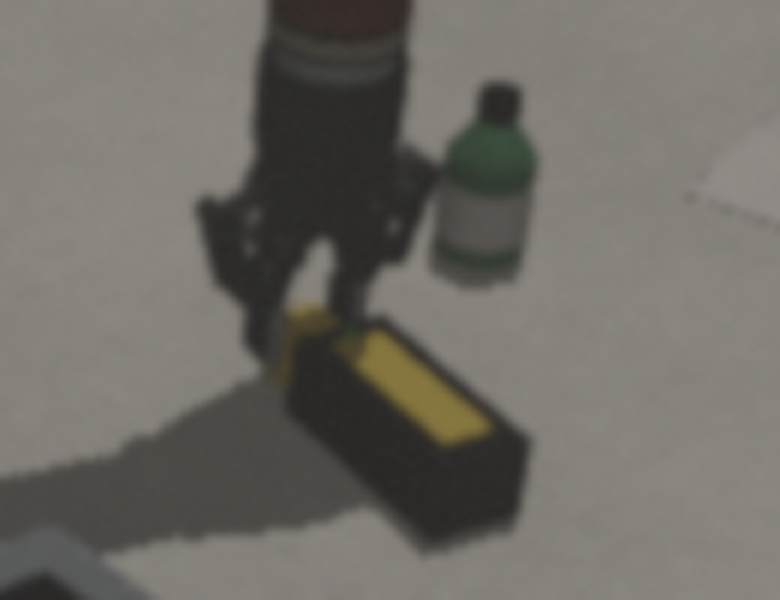

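Emit:
step_arm:
  plan:
    - {"jaw": 0.04, "offset": [0, 0, 0], "dr": [0, 0, 0]}
    - {"jaw": 0.04, "offset": [0, 0, 0], "dr": [0, 0, 0]}
    - {"jaw": 0.04, "offset": [0, 0, 0], "dr": [0, 0, 0]}

```text
clock: 4.22
tool_pos: [0.574, 0.3625, 0.012]
orientation: [3.136, 0.004, 2.968]
contact_force: [-0.7, -0.4, 0.5]
grip_width: 0.0404
```

```bash
python3 - <<'E'
from go import *
st()
go(.574,.3605,.008,169.9)
E
```

```text
4.22 [0.574  0.3625 0.012 ] [179.69   0.21 170.07] F [-0.71 -0.37  0.51] g 0.0404 q [-0.28  0.98 -0.6   1.51  0.66  0.86  0.29]
(0.574, 0.3605, 0.008, 169.9) offset [-0.0003, -0.002, 0.004] dr [0.31, 0.21, 0.17]
```

Emit:
step_arm:
  plan:
    - {"jaw": 0.03, "offset": [0, -0.001, 0.001], "dr": [0, 0, 0]}
    - {"jaw": 0.02, "offset": [0, -0.001, 0.001], "dr": [0, 0, 0]}
    - {"jaw": 0.02, "offset": [0, -0.001, 0.001], "dr": [0, 0, 0]}
    - {"jaw": 0.02, "offset": [0, -0.001, 0.001], "dr": [0, 0, 0]}
    - {"jaw": 0.02, "offset": [0, -0.001, 0.001], "dr": [0, 0, 0]}
    - {"jaw": 0.02, "offset": [0, -0.001, 0.001], "dr": [0, 0, 0]}
  force: 30

```text
clock: 4.72
tool_pos: [0.5741, 0.3625, 0.0117]
orientation: [3.134, 0.004, 2.968]
contact_force: [-0.7, 0.1, 5.3]
grip_width: 0.0334
```

```bash
python3 - <<'E'
from go import *
st()
s=sense();c=s['tool_pos']
a=np.radians(-10.1)
for L in(.06,.135): go(c[0]-L*np.cos(a),c[1]-L*np.sin(a),.010,169.9)
E
```

```text
4.72 [0.5741 0.3625 0.0117] [179.58   0.25 170.08] F [-0.65  0.09  5.27] g 0.0334 q [-0.28  0.98 -0.6   1.51  0.66  0.86  0.29]
(np.float64(0.5150182696680978), np.float64(0.373062680257922), 0.01, 169.9) offset [0.06, 0.0002, 0.0015] dr [0.42, 0.25, 0.18]
(np.float64(0.4411805311700151), np.float64(0.386215184714821), 0.01, 169.9) offset [0.135, 0.0004, 0.0012] dr [0.42, 0.25, 0.18]
```

Emit:
step_arm:
  plan:
    - {"jaw": 0.02, "offset": [0.005, 0, -0.001], "dr": [0, 0, 0]}
    - {"jaw": 0.02, "offset": [0.015, 0, -0.001], "dr": [0, 0, 0]}
    - {"jaw": 0.02, "offset": [0.03, 0, -0.001], "dr": [0, 0, 0]}
    - {"jaw": 0.02, "offset": [0.045, 0, -0.001], "dr": [0, 0, 0]}
    - {"jaw": 0.02, "offset": [0.06, 0, -0.001], "dr": [0, 0, 0]}
    - {"jaw": 0.02, "offset": [0.075, 0, -0.001], "dr": [0, 0, 0]}
    - {"jaw": 0.02, "offset": [0.09, 0, -0.001], "dr": [0, 0, 0]}
    - {"jaw": 0.02, "offset": [0.105, 0, -0.001], "dr": [0, 0, 0]}
    - {"jaw": 0.02, "offset": [0.12, 0, -0.001], "dr": [0, 0, 0]}
    - {"jaw": 0.02, "offset": [0.135, 0, -0.001], "dr": [0, 0, 0]}
    - {"jaw": 0.02, "offset": [0.14, 0, -0.001], "dr": [0, 0, 0]}
    - {"jaw": 0.02, "offset": [0.14, 0, -0.001], "dr": [0, 0, 0]}
    - {"jaw": 0.02, "offset": [0.14, 0, -0.001], "dr": [0, 0, 0]}

```text
clock: 5.8
tool_pos: [0.4329, 0.386, 0.0117]
orientation: [3.138, 0.0, 2.971]
contact_force: [-4.7, 0.4, 8.3]
grip_width: 0.0331
```

```bash
python3 - <<'E'
from go import *
from station import capture
import cv2
st()
p,d=capture('scene');cv2.imwrite('pics/s4.png',cv2.resize(p[120:250,330:490],None,fx=5,fy=5,interpolation=cv2.INTER_CUBIC)[:600])
E
```

```text
5.8 [0.4329 0.386  0.0117] [179.78   0.   170.2 ] F [-4.74  0.45  8.26] g 0.0331 q [-0.43  0.86 -0.55  1.81  0.7   0.67  0.01]
```

View pics/s4.png

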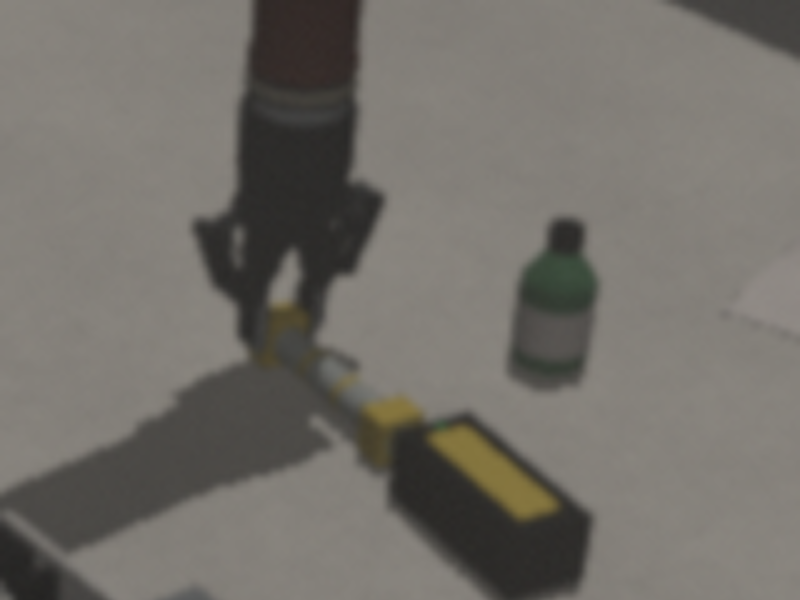

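Emit:
step_arm:
  plan:
    - {"jaw": 0.04, "offset": [0, 0, 0], "dr": [0, 0, 0]}
    - {"jaw": 0.06, "offset": [0, 0, 0], "dr": [0, 0, 0]}
    - {"jaw": 0.07, "offset": [0, 0, 0], "dr": [0, 0, 0]}
    - {"jaw": 0.07, "offset": [0, 0, 0], "dr": [0, 0, 0]}
    - {"jaw": 0.07, "offset": [0, 0, 0], "dr": [0, 0, 0]}
    - {"jaw": 0.07, "offset": [0, 0, -0.03], "dr": [0, 0, 0]}
    - {"jaw": 0.07, "offset": [0, 0, -0.07], "dr": [0, 0, 0]}
    - {"jaw": 0.07, "offset": [0.0, 0, -0.11], "dr": [0, 0, 0]}
    - {"jaw": 0.07, "offset": [0.0, 0, -0.12], "dr": [0, 0, 0]}
    - {"jaw": 0.07, "offset": [0.0, 0, -0.12], "dr": [0, 0, 0]}

```text
clock: 6.68
tool_pos: [0.4369, 0.3873, 0.1352]
orientation: [3.129, 0.008, 2.968]
contact_force: [0.5, 0.7, -1.0]
grip_width: 0.0698
```

```bash
python3 - <<'E'
from go import *
from station import capture
import cv2
st()
p,d=capture('scene');cv2.imwrite('s5.png',p);cv2.imwrite('pics/s5.png',cv2.resize(p[120:250,330:490],None,fx=5,fy=5,interpolation=cv2.INTER_CUBIC)[:600])
p,d=capture('top');cv2.imwrite('t5.png',p);np.save('t5.npy',d);cv2.imwrite('pics/t5.png',cv2.resize(p[180:340,110:270],None,fx=3.7,fy=3.7,interpolation=cv2.INTER_CUBIC))
E
```

```text
6.68 [0.4369 0.3873 0.1352] [179.3    0.46 170.04] F [ 0.45  0.69 -1.02] g 0.0698 q [-0.35  0.7  -0.68  1.73  0.55  0.89  0.13]
```

View pics/s5.png

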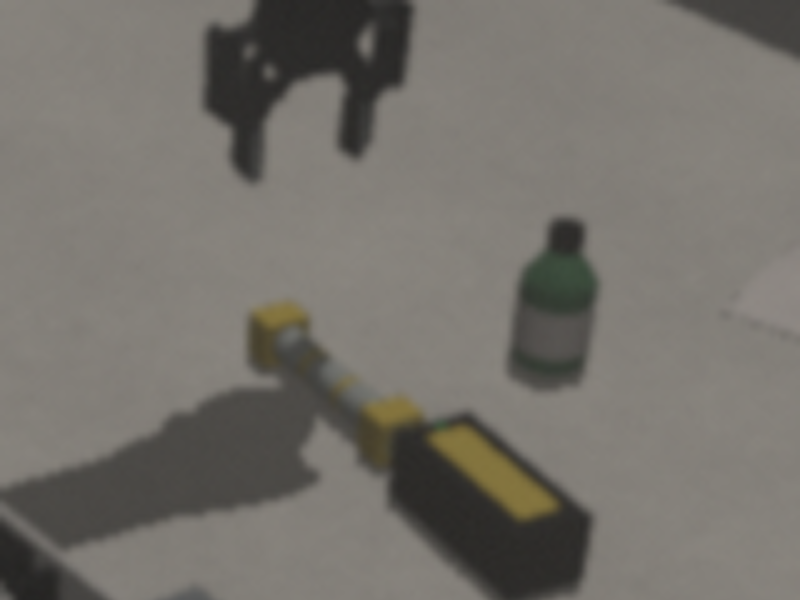

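View pics/t5.png

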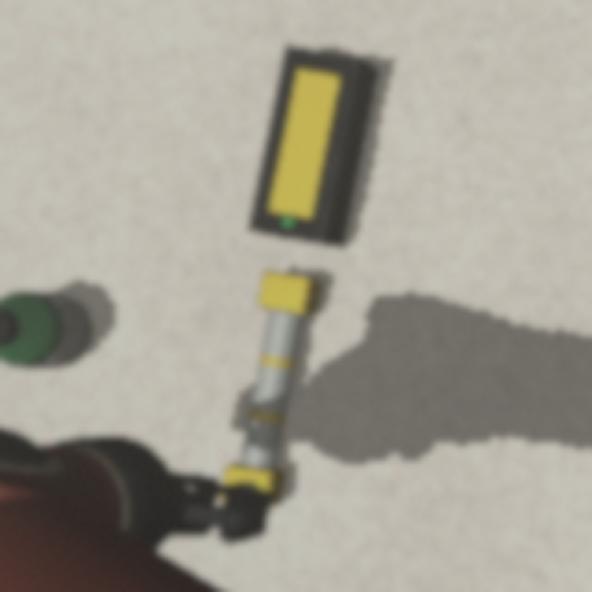

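```bash
python3 - <<'E'
from rect import *
U=lambda x,y:((x+.5)/3.7-.5+110,(y+.5)/3.7-.5+180)
V=lambda x,y:((x+.5)/5-.5+330,(y+.5)/5-.5+120)
f=lambda n,u,z:unproj(n,*u,z=z)[:2].round(4)
print('top lens',f('top',U(285,291),.034),'rings',f('top',U(276,360),.029),f('top',U(265,412),.029))
print('scene lens',f('scene',V(391,412),.034),'tail',f('scene',V(280,319),.034),'rings',f('scene',V(345,383),.029),f('scene',V(311,356),.029))
E
python3 - <<'E'
from go import *
a=np.radians(-10.1)
c=np.array([.4329,.386]); print('from grip: mid',c+.069*np.array([np.cos(a),np.sin(a)]))
E
```

```text
top lens [0.5636 0.3636] rings [0.5164 0.3701] [0.4808 0.3767]
scene lens [0.5683 0.3568] tail [0.4409 0.3768] rings [0.5199 0.3628] [0.4822 0.3676]
from grip: mid [0.50083072 0.3738997 ]
```

```bash
python3 - <<'E'
from go import *
st()
go(.5,.374,.07,170.1)
E
```

```text
6.78 [0.4355 0.3844 0.131 ] [179.75   0.22 170.04] F [-0.03  0.51 -0.46] g 0.07 q [-0.35  0.71 -0.68  1.74  0.55  0.89  0.13]
(0.5, 0.374, 0.07, 170.1) offset [-0.0651, 0.0006, 0.0612] dr [0.25, 0.22, -0.06]
```

Emit:
step_arm:
  plan:
    - {"jaw": 0.07, "offset": [-0.02, 0, 0.0], "dr": [0, 0, 0]}
    - {"jaw": 0.07, "offset": [-0.045, 0, 0.02], "dr": [0, 0, 0]}
    - {"jaw": 0.065, "offset": [-0.06, 0, 0.04], "dr": [0, 0, 0]}
    - {"jaw": 0.065, "offset": [-0.065, 0, 0.055], "dr": [0, 0, 0]}
    - {"jaw": 0.065, "offset": [-0.065, 0, 0.06], "dr": [0, 0, 0]}
    - {"jaw": 0.065, "offset": [-0.065, 0, 0.06], "dr": [0, 0, 0]}
    - {"jaw": 0.065, "offset": [-0.065, 0, 0.06], "dr": [0, 0, 0]}
    - {"jaw": 0.065, "offset": [-0.065, 0, 0.06], "dr": [0, 0, 0]}
    - {"jaw": 0.065, "offset": [-0.065, 0, 0.06], "dr": [0, 0, 0]}

```text
clock: 7.53
tool_pos: [0.4989, 0.3755, 0.0729]
orientation: [3.134, 0.004, 2.97]
contact_force: [-0.4, 0.0, 0.8]
grip_width: 0.0648
```

```bash
python3 - <<'E'
from go import *
from station import capture
import cv2
st()
go(.5,.374,.004,170.1)
p,d=capture('scene');cv2.imwrite('pics/s6.png',cv2.resize(p[120:250,330:490],None,fx=5,fy=5,interpolation=cv2.INTER_CUBIC)[:600])
E
```

```text
7.53 [0.4989 0.3755 0.0729] [179.59   0.24 170.18] F [-0.42  0.04  0.76] g 0.0648 q [-0.32  0.83 -0.63  1.66  0.62  0.85  0.19]
(0.5, 0.374, 0.004, 170.1) offset [-0.001, -0.0018, 0.0689] dr [0.41, 0.24, 0.08]
```

View pics/s6.png

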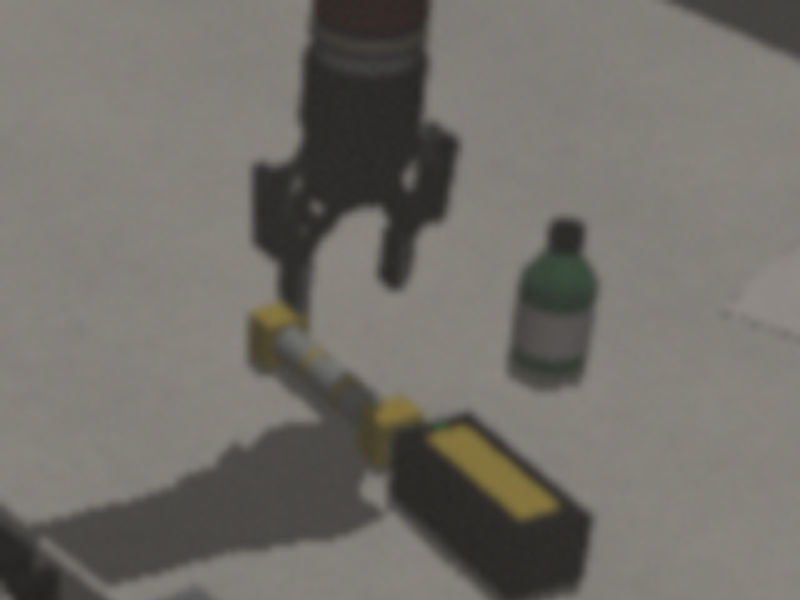

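```bash
python3 - <<'E'
from h import *
print(((proj('scene',np.array([[.4989,.3755,.08],[.4989,.3755,.029],[.565,.363,.034],[.434,.386,.034]]))-[330,120])*5+2).round(0).tolist())
E
```

```text
[[345.0, 294.0], [338.0, 363.0], [395.0, 407.0], [284.0, 311.0]]
```

Emit:
step_arm:
  plan:
    - {"jaw": 0.065, "offset": [0, -0.001, 0.02], "dr": [0, 0, 0]}
    - {"jaw": 0.06, "offset": [0, -0.001, 0.04], "dr": [0, 0, 0]}
    - {"jaw": 0.055, "offset": [0, -0.001, 0.055], "dr": [0, 0, 0]}
    - {"jaw": 0.05, "offset": [0, -0.001, 0.063], "dr": [0, 0, 0]}
    - {"jaw": 0.045, "offset": [0, -0.001, 0.066], "dr": [0, 0, 0]}
    - {"jaw": 0.04, "offset": [0, -0.001, 0.066], "dr": [0, 0, 0]}
    - {"jaw": 0.04, "offset": [0, -0.001, 0.066], "dr": [0, 0, 0]}
    - {"jaw": 0.04, "offset": [0, -0.001, 0.066], "dr": [0, 0, 0]}
    - {"jaw": 0.04, "offset": [0, -0.001, 0.066], "dr": [0, 0, 0]}
    - {"jaw": 0.04, "offset": [0, -0.001, 0.066], "dr": [0, 0, 0]}

```text
clock: 8.42
tool_pos: [0.5001, 0.3738, 0.0064]
orientation: [3.135, 0.004, 2.968]
contact_force: [0.1, -0.6, -0.5]
grip_width: 0.0402
```

```bash
python3 - <<'E'
from go import *
st()
go(.5,.374,.004,170.1)
E
```

```text
8.42 [0.5001 0.3738 0.0064] [179.63   0.25 170.06] F [ 0.08 -0.58 -0.45] g 0.0402 q [-0.35  0.92 -0.57  1.69  0.69  0.74  0.14]
(0.5, 0.374, 0.004, 170.1) offset [0.0002, 0.0001, 0.0024] dr [0.37, 0.25, -0.04]
```

Emit:
step_arm:
  plan:
    - {"jaw": 0.04, "offset": [0, 0, 0.002], "dr": [0, 0, 0]}
    - {"jaw": 0.04, "offset": [0, 0, 0.003], "dr": [0, 0, 0]}
    - {"jaw": 0.04, "offset": [0, 0, 0.003], "dr": [0, 0, 0]}
    - {"jaw": 0.04, "offset": [0, 0, 0.003], "dr": [0, 0, 0]}
    - {"jaw": 0.04, "offset": [0, 0, 0.003], "dr": [0, 0, 0]}

```text
clock: 8.83
tool_pos: [0.4998, 0.3735, 0.0025]
orientation: [3.136, 0.003, 2.968]
contact_force: [0.4, 0.2, 0.3]
grip_width: 0.0402
```

```bash
python3 - <<'E'
from go import *
st()
E
```

```text
8.83 [0.4998 0.3735 0.0025] [179.7    0.2  170.06] F [0.4  0.24 0.25] g 0.0402 q [-0.35  0.92 -0.56  1.69  0.69  0.73  0.13]
```

Emit:
step_arm:
  plan:
    - {"jaw": 0.03, "offset": [0, 0, 0], "dr": [0, 0, 0]}
    - {"jaw": 0.015, "offset": [0, 0, 0], "dr": [0, 0, 0]}
    - {"jaw": 0.015, "offset": [0, 0, 0], "dr": [0, 0, 0]}
    - {"jaw": 0.015, "offset": [0, 0, 0], "dr": [0, 0, 0]}
    - {"jaw": 0.015, "offset": [0, 0, 0], "dr": [0, 0, 0]}
    - {"jaw": 0.015, "offset": [0, 0, 0], "dr": [0, 0, 0]}
  force: 80

```text
clock: 9.33
tool_pos: [0.4998, 0.3738, 0.0029]
orientation: [3.136, 0.004, 2.968]
contact_force: [-0.6, -0.5, 3.9]
grip_width: 0.0216
```

```bash
python3 - <<'E'
from go import *
st()
go(.5,.374,.15,170.1); go(.6,.15,.17,120);go(.6067,-.0048,.15,88.8)
E
```

```text
9.33 [0.4998 0.3738 0.0029] [179.66   0.22 170.08] F [-0.57 -0.55  3.86] g 0.0216 q [-0.35  0.92 -0.56  1.69  0.69  0.73  0.13]
(0.5, 0.374, 0.15, 170.1) offset [-0.0007, 0.0011, -0.1471] dr [0.34, 0.22, -0.02]
(0.6, 0.15, 0.17, 120) offset [-0.1379, -0.2022, -0.1677] dr [0.41, 0.06, 50.08]
(0.6067, -0.0048, 0.15, 88.8) offset [-0.1711, -0.3537, -0.1485] dr [0.43, -0.06, 81.28]
```

Emit:
step_arm:
  plan:
    - {"jaw": 0.015, "offset": [0, 0, -0.015], "dr": [0, 0, 0]}
    - {"jaw": 0.015, "offset": [0, 0, -0.04], "dr": [0, 0, 0]}
    - {"jaw": 0.015, "offset": [0, 0, -0.07], "dr": [0, 0, 0]}
    - {"jaw": 0.015, "offset": [0, 0, -0.1], "dr": [0, 0, 0]}
    - {"jaw": 0.015, "offset": [0, 0, -0.13], "dr": [0, 0, 0]}
    - {"jaw": 0.015, "offset": [0, 0, -0.15], "dr": [0, 0, 0]}
    - {"jaw": 0.015, "offset": [-0.03, -0.05, -0.165], "dr": [0, 0, 10]}
    - {"jaw": 0.015, "offset": [-0.06, -0.08, -0.165], "dr": [0, 0, 17]}
    - {"jaw": 0.015, "offset": [-0.085, -0.11, -0.165], "dr": [0, 0, 24]}
    - {"jaw": 0.015, "offset": [-0.105, -0.14, -0.165], "dr": [0, 0, 31]}
    - {"jaw": 0.015, "offset": [-0.12, -0.17, -0.165], "dr": [0, 0, 38]}
    - {"jaw": 0.015, "offset": [-0.138, -0.2, -0.165], "dr": [0, 0, 45]}
    - {"jaw": 0.015, "offset": [-0.148, -0.23, -0.165], "dr": [0, 0, 52]}
    - {"jaw": 0.015, "offset": [-0.155, -0.26, -0.165], "dr": [0, 0, 59]}
    - {"jaw": 0.015, "offset": [-0.162, -0.29, -0.165], "dr": [0, 0, 66]}
    - {"jaw": 0.015, "offset": [-0.167, -0.32, -0.16], "dr": [0, 0, 73]}
    - {"jaw": 0.015, "offset": [-0.17, -0.345, -0.155], "dr": [0, 0, 80]}
    - {"jaw": 0.015, "offset": [-0.171, -0.354, -0.15], "dr": [0, 0, 81.3]}
    - {"jaw": 0.015, "offset": [-0.171, -0.354, -0.15], "dr": [0, 0, 81.3]}
    - {"jaw": 0.015, "offset": [-0.171, -0.354, -0.15], "dr": [0, 0, 81.3]}

```text
clock: 11.0
tool_pos: [0.6061, -0.0041, 0.1513]
orientation: [3.138, -0.006, 1.552]
contact_force: [-0.7, 1.2, -1.3]
grip_width: 0.0217
```

```bash
python3 - <<'E'
from go import *
from station import capture
import cv2
st()
go(.6067,-.0048,.15,88.8)
p,d=capture('scene');cv2.imwrite('s7.png',p);cv2.imwrite('pics/s7.png',cv2.resize(p[130:330,220:440],None,fx=3.5,fy=3.5,interpolation=cv2.INTER_CUBIC)[:600])
p,d=capture('top');cv2.imwrite('t7.png',p);cv2.imwrite('pics/t7.png',cv2.resize(p[190:330,250:410],None,fx=4.2,fy=4.2,interpolation=cv2.INTER_CUBIC)[:600])
E
```

```text
11.0 [ 0.6061 -0.0041  0.1513] [179.81  -0.36  88.91] F [-0.71  1.21 -1.34] g 0.0217 q [ 0.18  0.65 -0.35  1.65  0.26  0.88 -0.28]
(0.6067, -0.0048, 0.15, 88.8) offset [-0.0007, 0.0007, 0.0013] dr [0.19, -0.37, 0.11]
```

View pics/s7.png

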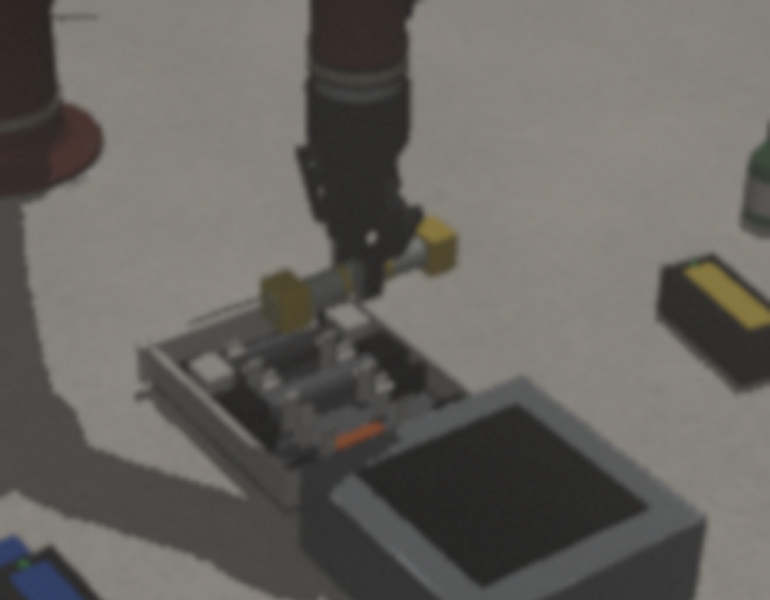

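View pics/t7.png

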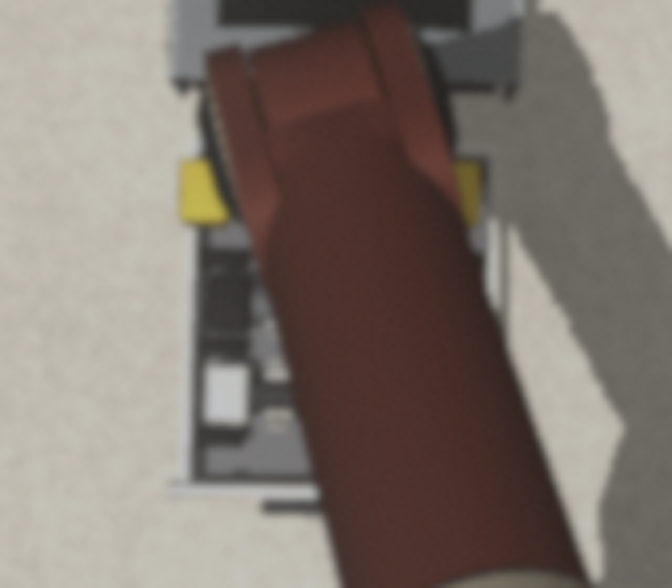

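```bash
cat > wf.py <<'E'
from h import *
def caps(mid,yaw):  # mid axis point, yaw deg of lamp axis
    a=np.radians(yaw);d=np.array([np.cos(a),np.sin(a),0]);e=np.array([-d[1],d[0],0]);z=np.array([0,0,1.])
    out=[]
    for s in(-1,1):
        P=[mid+s*(.067+i*.013)*d+j*.017*e+k*.017*z for i in(-1,1) for j in(-1,1) for k in(-1,1)]
        out.append(np.array(P))
    return out
def draw(n,im,x0,y0,w,h,s,boxes,col=(0,0,255)):
    c=cv2.resize(im[y0:y0+h,x0:x0+w],None,fx=s,fy=s,interpolation=cv2.INTER_CUBIC)
    for P in boxes:
        q=((proj(n,P)-[x0,y0]+.5)*s).astype(int)
        for i in range(8):
            for b in(1,2,4):
                if not i&b: cv2.line(c,tuple(map(int,q[i])),tuple(map(int,q[i|b])),col,1)
    return c
E
python3 - <<'E'
from wf import *
B=caps(np.array([.6061,-.0041,.1513+.0141]),88.9)
cv2.imwrite('pics/w1.png',draw('scene',cv2.imread('s7.png'),280,170,90,70,8,B))
cv2.imwrite('pics/w2.png',draw('top',cv2.imread('t7.png'),280,215,100,50,8,B))
P2=caps(np.array([.6067,-.0048,.029]),88.8)+caps(np.array([.5527,-.0038,.029]),88.8)+caps(np.array([.4987,-.0027,.029]),88.8)
cv2.imwrite('pics/w3.png',draw('top',cv2.imread('pics/top0.png'),280,210,100,110,5,P2))
cv2.imwrite('pics/w4.png',draw('scene',cv2.imread('pics/scene0.png'),250,190,120,100,6,P2))
E
```

```text
(no output)
```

View pics/w1.png

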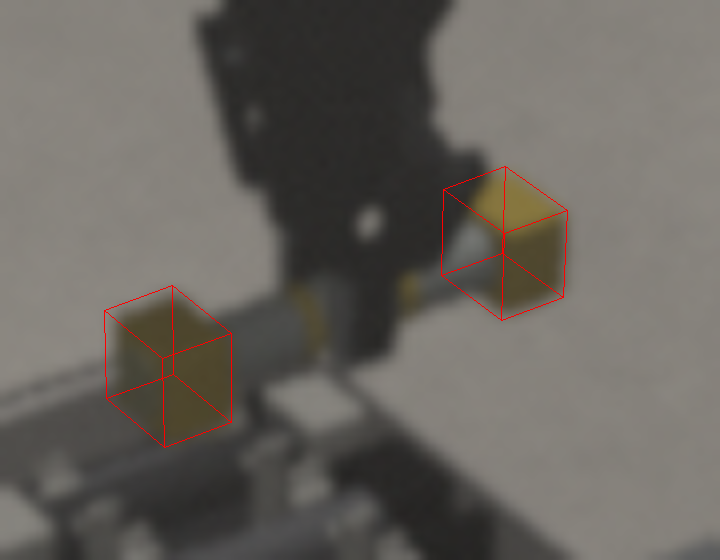

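View pics/w2.png

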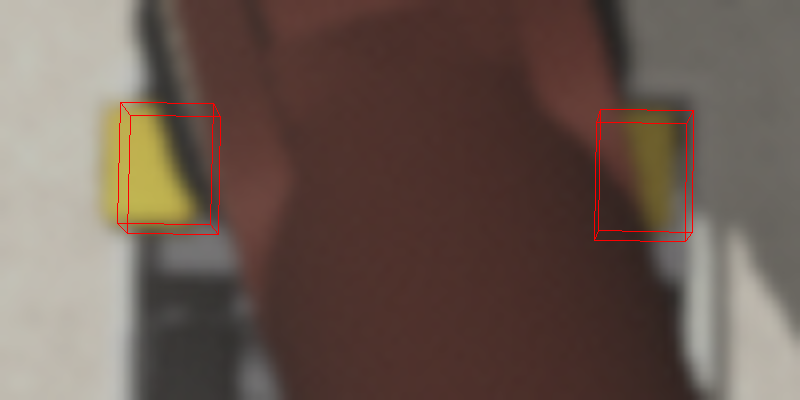

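View pics/w3.png

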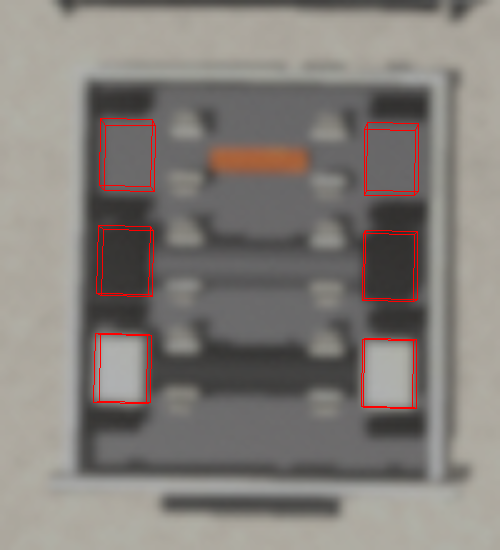

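View pics/w4.png

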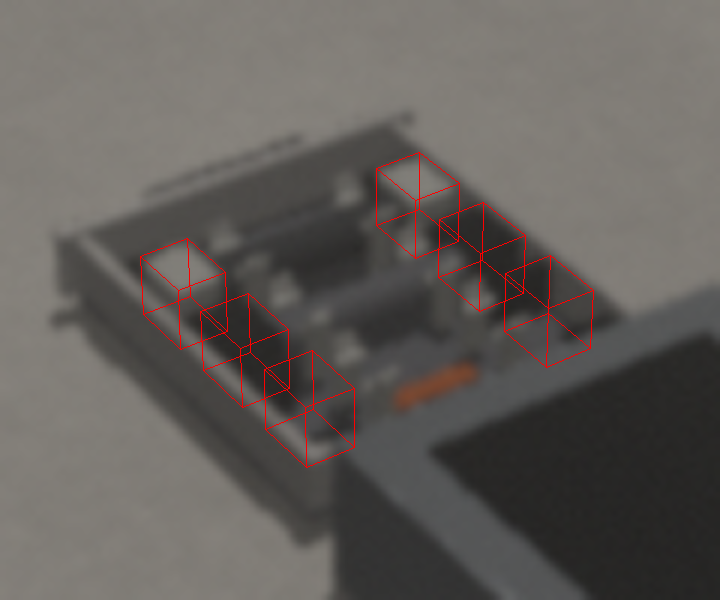

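```bash
python3 - <<'E'
from go import *
st()
go(.606,-.0065,.06,88.8)
E
```

```text
11.1 [ 0.6066 -0.0019  0.1518] [179.72  -0.43  89.08] F [ 0.35  0.89 -0.92] g 0.0217 q [ 0.18  0.65 -0.35  1.65  0.26  0.88 -0.28]
(0.606, -0.0065, 0.06, 88.8) offset [-0.0053, -0.001, 0.0918] dr [0.28, -0.44, 0.28]
```

Emit:
step_arm:
  plan:
    - {"jaw": 0.015, "offset": [-0.004, -0.001, 0.02], "dr": [0, -0.2, 0.1]}
    - {"jaw": 0.015, "offset": [-0.004, -0.001, 0.04], "dr": [0, -0.2, 0.1]}
    - {"jaw": 0.015, "offset": [-0.004, -0.001, 0.06], "dr": [0, -0.2, 0.1]}
    - {"jaw": 0.015, "offset": [-0.004, -0.001, 0.075], "dr": [0, -0.2, 0.1]}
    - {"jaw": 0.015, "offset": [-0.004, -0.001, 0.085], "dr": [0, -0.2, 0.1]}
    - {"jaw": 0.015, "offset": [-0.004, -0.001, 0.09], "dr": [0, -0.2, 0.1]}
    - {"jaw": 0.015, "offset": [-0.004, -0.001, 0.09], "dr": [0, -0.2, 0.1]}
    - {"jaw": 0.015, "offset": [-0.004, -0.001, 0.09], "dr": [0, -0.2, 0.1]}
    - {"jaw": 0.015, "offset": [-0.004, -0.001, 0.09], "dr": [0, -0.2, 0.1]}
    - {"jaw": 0.015, "offset": [-0.004, -0.001, 0.09], "dr": [0, -0.2, 0.1]}
    - {"jaw": 0.015, "offset": [-0.004, -0.001, 0.09], "dr": [0, -0.2, 0.1]}

```text
clock: 12.02
tool_pos: [0.6064, -0.0089, 0.0622]
orientation: [3.136, -0.001, 1.547]
contact_force: [-0.6, 0.2, -1.5]
grip_width: 0.0214
```

```bash
python3 - <<'E'
from go import *
from station import capture
from wf import *
st()
go(.606,-.0065,.06,88.8)
p,d=capture('scene');cv2.imwrite('s8.png',p)
p2,d=capture('top');cv2.imwrite('t8.png',p2)
s=sense();t=s['tool_pos']
B=caps(t+[0,0,.0141],np.degrees(s['orientation'][2]))
cv2.imwrite('pics/w5.png',np.vstack([draw('scene',p,270,190,100,70,7,B),draw('top',p2,280,210,100,14,7,[])]))
cv2.imwrite('pics/w6.png',draw('top',p2,280,215,100,60,7,B))
E
```

```text
12.02 [ 0.6064 -0.0089  0.0622] [ 1.7966e+02 -7.0000e-02  8.8660e+01] F [-0.56  0.21 -1.53] g 0.0214 q [ 0.16  0.76 -0.3   1.72  0.32  0.7  -0.33]
(0.606, -0.0065, 0.06, 88.8) offset [0.0024, -0.0005, 0.0022] dr [0.34, -0.07, -0.14]
```

View pics/w5.png

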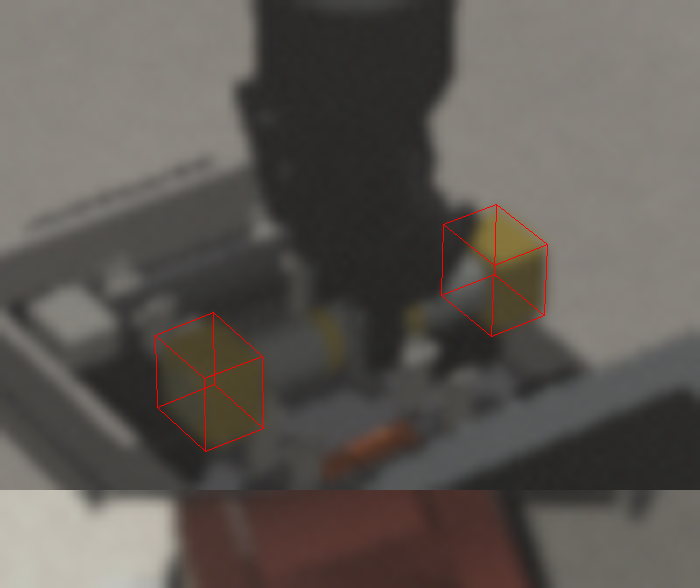

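View pics/w6.png

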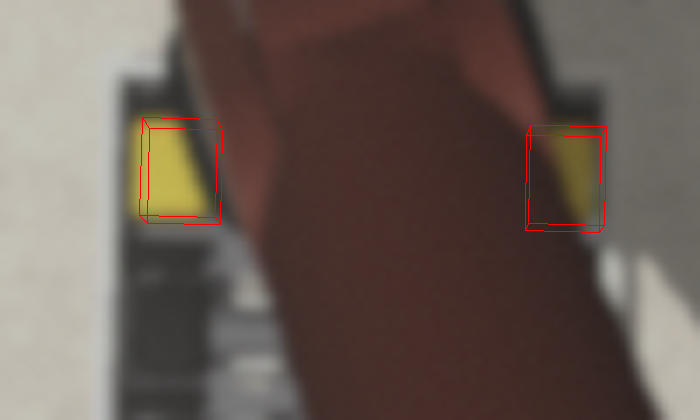

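Emit:
step_arm:
  plan:
    - {"jaw": 0.015, "offset": [0.001, 0, 0.004], "dr": [0, 0, 0]}
    - {"jaw": 0.015, "offset": [0.002, 0, 0.008], "dr": [0, 0, 0]}
    - {"jaw": 0.015, "offset": [0.002, 0, 0.012], "dr": [0, 0, 0]}
    - {"jaw": 0.015, "offset": [0.002, 0, 0.016], "dr": [0, 0, 0]}
    - {"jaw": 0.015, "offset": [0.002, 0, 0.02], "dr": [0, 0, 0]}
    - {"jaw": 0.015, "offset": [0.002, 0, 0.02], "dr": [0, 0, 0]}
    - {"jaw": 0.015, "offset": [0.002, 0, 0.02], "dr": [0, 0, 0]}
  force: 110

```text
clock: 12.7
tool_pos: [0.6056, -0.0069, 0.0407]
orientation: [3.138, -0.001, 1.548]
contact_force: [-0.7, -0.0, -1.3]
grip_width: 0.0204
```

```bash
python3 - <<'E'
from go import *
st()
go(.6067,-.0065,.0149,88.8)
E
```

```text
12.7 [ 0.6056 -0.0069  0.0407] [ 1.7981e+02 -7.0000e-02  8.8670e+01] F [-0.68 -0.01 -1.26] g 0.0204 q [ 0.15  0.79 -0.29  1.73  0.33  0.66 -0.34]
(0.6067, -0.0065, 0.0149, 88.8) offset [0.0004, 0.001, 0.0259] dr [0.19, -0.07, -0.13]
```

Emit:
step_arm:
  plan:
    - {"jaw": 0.015, "offset": [0.0, 0.001, 0.004], "dr": [0, 0, 0]}
    - {"jaw": 0.015, "offset": [0.0, 0.001, 0.007], "dr": [0, 0, 0]}
    - {"jaw": 0.015, "offset": [0.0, 0.001, 0.01], "dr": [0, 0, 0]}
    - {"jaw": 0.015, "offset": [0.0, 0.001, 0.013], "dr": [0, 0, 0]}
    - {"jaw": 0.015, "offset": [0.0, 0.001, 0.013], "dr": [0, 0, 0]}

```text
clock: 13.12
tool_pos: [0.6088, -0.0067, 0.0304]
orientation: [3.133, -0.001, 1.547]
contact_force: [-1.1, -0.9, 9.3]
grip_width: 0.0209
```

```bash
python3 - <<'E'
from go import *
st()
go(.6067,-.0065,.0149,88.8)
E
```

```text
13.12 [ 0.6088 -0.0067  0.0304] [ 1.7951e+02 -7.0000e-02  8.8660e+01] F [-1.14 -0.85  9.31] g 0.0209 q [ 0.14  0.81 -0.28  1.73  0.34  0.64 -0.35]
(0.6067, -0.0065, 0.0149, 88.8) offset [0.0002, -0.0023, 0.0155] dr [0.49, -0.07, -0.14]
```

Emit:
step_arm:
  plan:
    - {"jaw": 0.015, "offset": [0.0, -0.001, 0.003], "dr": [0, 0, 0]}
    - {"jaw": 0.015, "offset": [0.0, -0.001, 0.006], "dr": [0, 0, 0]}
    - {"jaw": 0.015, "offset": [0.0, -0.001, 0.009], "dr": [0, 0, 0]}
    - {"jaw": 0.015, "offset": [0.0, -0.001, 0.012], "dr": [0, 0, 0]}
    - {"jaw": 0.015, "offset": [0.0, -0.001, 0.014], "dr": [0, 0, 0]}
    - {"jaw": 0.015, "offset": [0.0, -0.001, 0.014], "dr": [0, 0, 0]}

```text
clock: 13.62
tool_pos: [0.6078, -0.0066, 0.015]
orientation: [3.134, -0.002, 1.548]
contact_force: [-0.6, 0.6, 4.0]
grip_width: 0.0208
```

```bash
python3 - <<'E'
from go import *
st()
go(.6067,-.0065,.0149,88.8)
E
```

```text
13.62 [ 0.6078 -0.0066  0.015 ] [ 1.7955e+02 -1.0000e-01  8.8670e+01] F [-0.62  0.57  3.98] g 0.0208 q [ 0.14  0.83 -0.27  1.74  0.35  0.61 -0.36]
(0.6067, -0.0065, 0.0149, 88.8) offset [0.0001, -0.0011, 0.0001] dr [0.45, -0.1, -0.13]
```

Emit:
step_arm:
  plan:
    - {"jaw": 0.015, "offset": [0.0, 0, 0.002], "dr": [0, 0, 0]}
    - {"jaw": 0.015, "offset": [0.0, 0, 0.003], "dr": [0, 0, 0]}
    - {"jaw": 0.015, "offset": [0.0, 0, 0.003], "dr": [0, 0, 0]}
    - {"jaw": 0.015, "offset": [0.0, 0, 0.003], "dr": [0, 0, 0]}

```text
clock: 13.95
tool_pos: [0.6088, -0.0067, 0.0149]
orientation: [3.131, -0.001, 1.547]
contact_force: [-1.2, -0.4, 19.0]
grip_width: 0.0205
```

```bash
python3 - <<'E'
from go import *
from station import capture
from wf import *
st()
p,d=capture('scene');cv2.imwrite('s9.png',p)
s=sense();t=s['tool_pos']
B=caps(t+[0,0,.0141],np.degrees(s['orientation'][2]))
cv2.imwrite('pics/w7.png',draw('scene',p,250,190,120,100,6,[]))
E
```

```text
13.95 [ 0.6088 -0.0067  0.0149] [ 1.7941e+02 -6.0000e-02  8.8660e+01] F [-1.23 -0.4  18.99] g 0.0205 q [ 0.14  0.83 -0.27  1.74  0.35  0.61 -0.36]
```

View pics/w7.png

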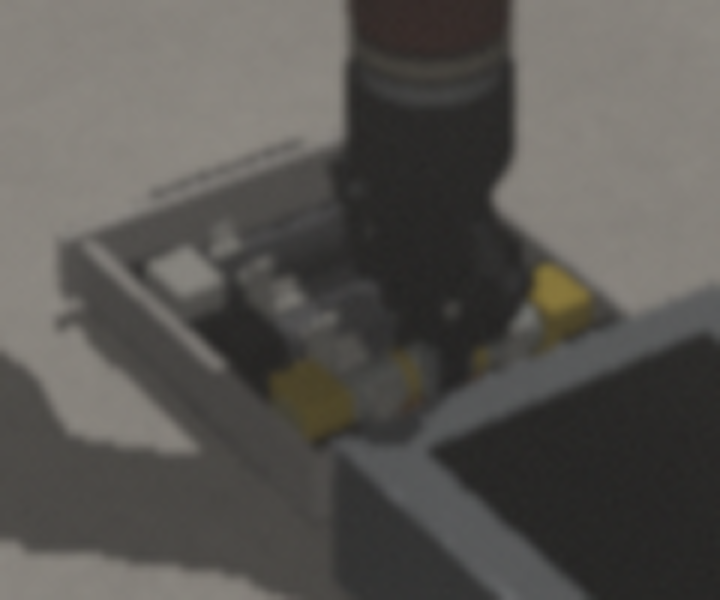

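Emit:
step_arm:
  plan:
    - {"jaw": 0.02, "offset": [0, 0, -0.002], "dr": [0, 0, 0]}
    - {"jaw": 0.03, "offset": [0, 0, -0.002], "dr": [0, 0, 0]}
    - {"jaw": 0.035, "offset": [0, 0, -0.002], "dr": [0, 0, 0]}
    - {"jaw": 0.035, "offset": [0, 0, -0.002], "dr": [0, 0, 0]}
    - {"jaw": 0.035, "offset": [0, 0, -0.002], "dr": [0, 0, 0]}
    - {"jaw": 0.035, "offset": [0, 0, -0.005], "dr": [0, 0, 0]}
    - {"jaw": 0.035, "offset": [0, 0, -0.015], "dr": [0, 0, 0]}
    - {"jaw": 0.035, "offset": [0, 0, -0.03], "dr": [0, 0, 0]}
    - {"jaw": 0.035, "offset": [0, 0, -0.06], "dr": [0, 0, 0]}
    - {"jaw": 0.035, "offset": [0, 0, -0.1], "dr": [0, 0, 0]}
    - {"jaw": 0.035, "offset": [0, 0, -0.14], "dr": [0, 0, 0]}
    - {"jaw": 0.035, "offset": [0, -0.04, -0.15], "dr": [0, 0, 0]}
    - {"jaw": 0.035, "offset": [0, -0.07, -0.15], "dr": [0, 0, 0]}
    - {"jaw": 0.035, "offset": [0, -0.11, -0.15], "dr": [0, 0, 0]}
    - {"jaw": 0.035, "offset": [0, -0.11, -0.15], "dr": [0, 0, 0]}
  force: 30

```text
clock: 15.25
tool_pos: [0.4819, -0.0049, 0.1593]
orientation: [-3.128, 0.003, 1.55]
contact_force: [-2.5, 0.4, -1.2]
grip_width: 0.0351
```

```bash
python3 - <<'E'
from go import *
from station import capture
from wf import *
st()
p,d=capture('scene');cv2.imwrite('s10.png',p)
P2=caps(np.array([.6067,-.0048,.029]),88.8)
cv2.imwrite('pics/w8.png',draw('scene',p,250,190,120,100,6,P2))
p,d=capture('top');cv2.imwrite('t10.png',p)
cv2.imwrite('pics/w9.png',draw('top',p,280,210,100,110,5,P2))
E
```

```text
15.25 [ 0.4819 -0.0049  0.1593] [-1.792e+02  1.500e-01  8.884e+01] F [-2.48  0.39 -1.19] g 0.0351 q [ 0.22  0.48 -0.37  1.97  0.25  0.75 -0.31]
```

View pics/w8.png

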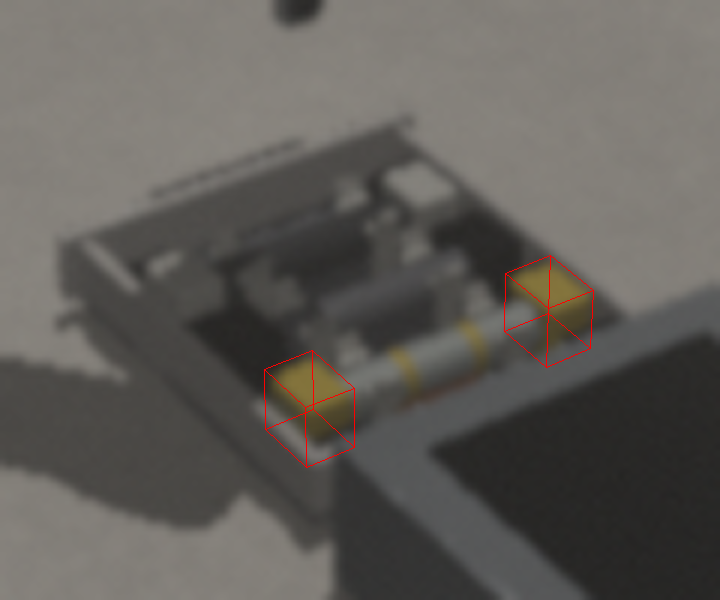

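View pics/w9.png

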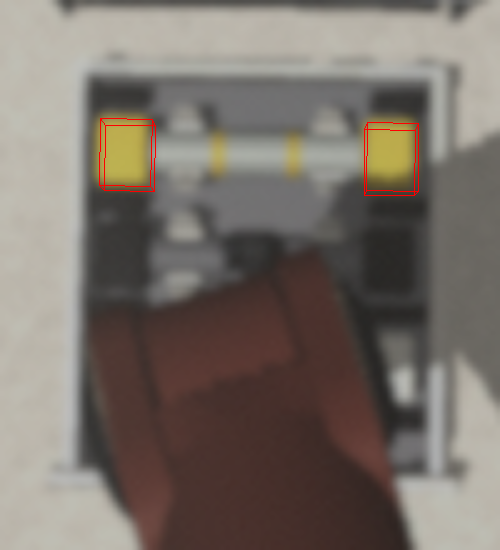

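Both views show the lamp home in the rear place, with its caps on the predicted boxes. The arm dragged the drawer by about 2 mm. Next I'll push the drawer shut, with the tool leaning a little because the starting point is close to the base.

```bash
cat >> go.py <<'E'
def got(x,y,z,yawdeg,lean):
    s=sense();Rc=R.from_euler('xyz',s['orientation']);Rt=R.from_euler('xyz',[180,0,yawdeg],degrees=True)*R.from_rotvec([lean,0,0],degrees=True)
    print((x,y,z,yawdeg,lean),'offset',Rc.inv().apply(np.array([x,y,z])-s['tool_pos']).round(4).tolist(),'dr',(Rc.inv()*Rt).as_rotvec(degrees=True).round(2).tolist(), 'z tool',Rt.apply([0,0,1]).round(2))
E
python3 - <<'E'
from go import *
st()
got(.39,-.001,.12,88.8,20);got(.39,-.001,.025,88.8,20)
E
```

```text
15.35 [ 0.4932 -0.0046  0.1614] [ 1.7983e+02 -1.0000e-02  8.8710e+01] F [0.17 0.14 0.25] g 0.0349 q [ 0.22  0.49 -0.37  1.95  0.25  0.75 -0.31]
(0.39, -0.001, 0.12, 88.8, 20) offset [0.0013, -0.1033, 0.0411] dr [20.17, -0.03, -0.08] z tool [-0.34  0.01 -0.94]
(0.39, -0.001, 0.025, 88.8, 20) offset [0.0013, -0.1036, 0.1361] dr [20.17, -0.03, -0.08] z tool [-0.34  0.01 -0.94]
```

Emit:
step_arm:
  plan:
    - {"jaw": 0.0, "offset": [0.0005, -0.03, 0.0], "dr": [6, 0, 0]}
    - {"jaw": 0.0, "offset": [0.001, -0.06, 0.01], "dr": [12, 0, 0]}
    - {"jaw": 0.0, "offset": [0.001, -0.085, 0.02], "dr": [18, 0, 0]}
    - {"jaw": 0.0, "offset": [0.001, -0.103, 0.03], "dr": [20, 0, 0]}
    - {"jaw": 0.0, "offset": [0.001, -0.103, 0.04], "dr": [20, 0, 0]}
    - {"jaw": 0.0, "offset": [0.001, -0.103, 0.04], "dr": [20, 0, 0]}
    - {"jaw": 0.0, "offset": [0.001, -0.103, 0.04], "dr": [20, 0, 0]}
    - {"jaw": 0.0, "offset": [0.001, -0.103, 0.04], "dr": [20, 0, 0]}

```text
clock: 16.02
tool_pos: [0.3945, -0.0008, 0.1208]
orientation: [-2.8, -0.002, 1.547]
contact_force: [-0.1, 0.2, 0.2]
grip_width: 0.0
```

```bash
python3 - <<'E'
from go import *
st()
got(.39,-.001,.025,88.8,20)
E
```

```text
16.02 [ 0.3945 -0.0008  0.1208] [-1.6044e+02 -9.0000e-02  8.8660e+01] F [-0.06  0.25  0.24] g 0.0 q [ 0.22  0.59 -0.38  1.99  0.19  0.94 -0.3 ]
(0.39, -0.001, 0.025, 88.8, 20) offset [-0.0004, 0.0279, 0.0918] dr [0.44, -0.14, -0.1] z tool [-0.34  0.01 -0.94]
```

Emit:
step_arm:
  plan:
    - {"jaw": 0.0, "offset": [0, 0.008, 0.03], "dr": [0, 0, 0]}
    - {"jaw": 0.0, "offset": [0, 0.017, 0.06], "dr": [0, 0, 0]}
    - {"jaw": 0.0, "offset": [0, 0.025, 0.08], "dr": [0, 0, 0]}
    - {"jaw": 0.0, "offset": [0, 0.028, 0.09], "dr": [0, 0, 0]}
    - {"jaw": 0.0, "offset": [0, 0.028, 0.09], "dr": [0, 0, 0]}
    - {"jaw": 0.0, "offset": [0, 0.028, 0.09], "dr": [0, 0, 0]}
    - {"jaw": 0.0, "offset": [0, 0.028, 0.09], "dr": [0, 0, 0]}

```text
clock: 16.6
tool_pos: [0.3898, -0.0006, 0.0273]
orientation: [-2.8, -0.001, 1.548]
contact_force: [-0.1, -0.4, -0.3]
grip_width: -0.0002
```

```bash
python3 - <<'E'
from go import *
from station import capture
from wf import *
st()
p,d=capture('scene');cv2.imwrite('pics/s11.png',draw('scene',p,230,150,150,130,5,[])[:600])
for x,l in((.42,20),(.5,10),(.56,0),(.62,0),(.66,0)): got(x,-.001-(x-.42)*.021,.025,88.8,l)
E
```

```text
16.6 [ 0.3898 -0.0006  0.0273] [-1.6041e+02 -8.0000e-02  8.8670e+01] F [-0.07 -0.44 -0.33] g -0.0002 q [ 0.18  0.75 -0.32  2.06  0.27  0.72 -0.36]
(0.42, -0.001, 0.025, 88.8, 20) offset [0.0004, 0.0292, -0.0079] dr [0.42, -0.12, -0.1] z tool [-0.34  0.01 -0.94]
(0.5, -0.0026800000000000005, 0.025, 88.8, 10) offset [0.0006, 0.1046, -0.0347] dr [-9.58, -0.11, -0.11] z tool [-0.17  0.   -0.98]
(0.56, -0.003940000000000002, 0.025, 88.8, 0) offset [0.0007, 0.1612, -0.0548] dr [-19.58, -0.1, -0.12] z tool [ 0. -0. -1.]
(0.62, -0.005200000000000001, 0.025, 88.8, 0) offset [0.0008, 0.2177, -0.075] dr [-19.58, -0.1, -0.12] z tool [ 0. -0. -1.]
(0.66, -0.006040000000000001, 0.025, 88.8, 0) offset [0.0009, 0.2554, -0.0884] dr [-19.58, -0.1, -0.12] z tool [ 0. -0. -1.]
```

View pics/s11.png

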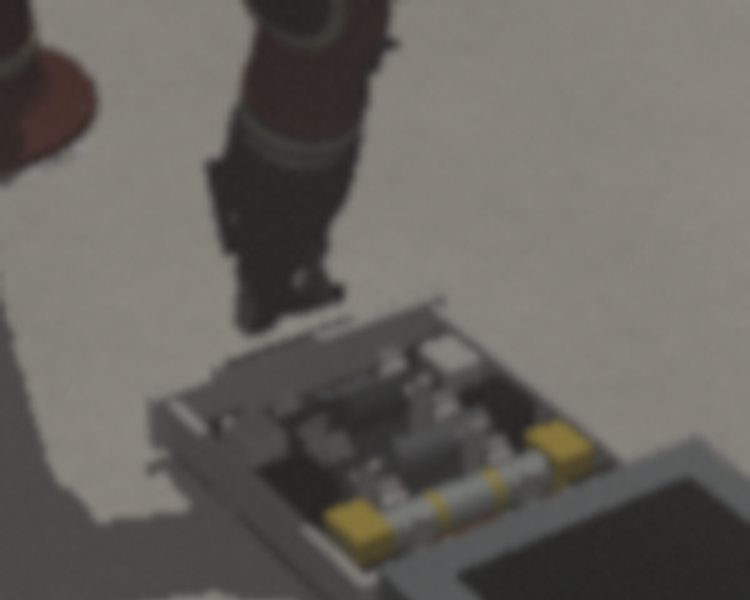

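Emit:
step_arm:
  plan:
    - {"jaw": 0.0, "offset": [0, 0.005, -0.002], "dr": [0, 0, 0]}
    - {"jaw": 0.0, "offset": [0, 0.01, -0.004], "dr": [0, 0, 0]}
    - {"jaw": 0.0, "offset": [0, 0.015, -0.006], "dr": [0, 0, 0]}
    - {"jaw": 0.0, "offset": [0, 0.02, -0.008], "dr": [0, 0, 0]}
    - {"jaw": 0.0, "offset": [0, 0.026, -0.01], "dr": [0, 0, 0]}
    - {"jaw": 0.0, "offset": [0, 0.033, -0.0125], "dr": [0, 0, 0]}
    - {"jaw": 0.0, "offset": [0, 0.041, -0.0155], "dr": [0, 0, 0]}
    - {"jaw": 0.0, "offset": [0, 0.05, -0.019], "dr": [-1, 0, 0]}
    - {"jaw": 0.0, "offset": [0, 0.059, -0.022], "dr": [-2, 0, 0]}
    - {"jaw": 0.0, "offset": [0, 0.068, -0.025], "dr": [-4, 0, 0]}
    - {"jaw": 0.0, "offset": [0, 0.077, -0.028], "dr": [-6, 0, 0]}
    - {"jaw": 0.0, "offset": [0, 0.086, -0.031], "dr": [-8, 0, 0]}
    - {"jaw": 0.0, "offset": [0, 0.095, -0.034], "dr": [-10, 0, 0]}
    - {"jaw": 0.0, "offset": [0, 0.104, -0.037], "dr": [-12, 0, 0]}
    - {"jaw": 0.0, "offset": [0, 0.11, -0.039], "dr": [-14, 0, 0]}
    - {"jaw": 0.0, "offset": [0, 0.11, -0.039], "dr": [-14, 0, 0]}

```text
clock: 17.98
tool_pos: [0.5076, -0.0035, 0.026]
orientation: [-3.047, -0.002, 1.548]
contact_force: [0.3, 0.3, -0.2]
grip_width: -0.0003
```

```bash
python3 - <<'E'
from go import *
from station import capture
from wf import *
st()
p,d=capture('scene');cv2.imwrite('pics/s12.png',draw('scene',p,230,150,150,130,5,[])[:600])
for x,l in((.56,0),(.62,0),(.66,0)): got(x,-.001-(x-.42)*.021,.028,88.8,l)
E
```

```text
17.98 [ 0.5076 -0.0035  0.026 ] [-1.7457e+02 -9.0000e-02  8.8690e+01] F [ 0.33  0.32 -0.21] g -0.0003 q [ 0.15  0.75 -0.28  1.94  0.33  0.6  -0.37]
(0.56, -0.003940000000000002, 0.028, 88.8, 0) offset [0.0008, 0.0521, -0.0069] dr [-5.5, -0.1, -0.12] z tool [ 0. -0. -1.]
(0.62, -0.005200000000000001, 0.028, 88.8, 0) offset [0.0009, 0.1118, -0.0127] dr [-5.5, -0.1, -0.12] z tool [ 0. -0. -1.]
(0.66, -0.006040000000000001, 0.028, 88.8, 0) offset [0.001, 0.1516, -0.0165] dr [-5.5, -0.1, -0.12] z tool [ 0. -0. -1.]
```

View pics/s12.png

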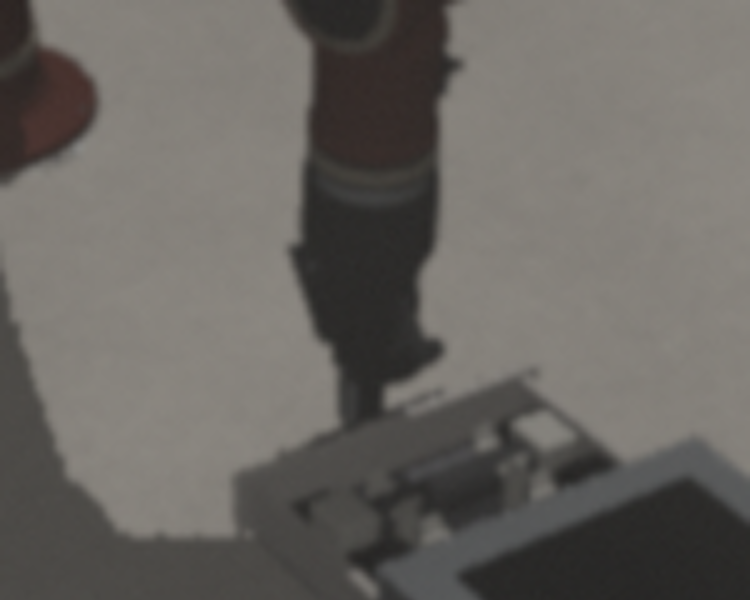

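```bash
python3 - <<'E'
from go import *
st()
for x in(.505,.53,.58,.62,.64): got(x,-.001-(x-.42)*.021,.030,88.8,-20)
E
```

```text
18.03 [ 0.5075 -0.0035  0.0261] [-1.745e+02 -9.000e-02  8.867e+01] F [0.13 0.73 0.39] g 0.0003 q [ 0.15  0.75 -0.28  1.93  0.33  0.6  -0.37]
(0.505, -0.0027850000000000006, 0.03, 88.8, -20) offset [0.0007, -0.0029, -0.0037] dr [-25.5, -0.08, -0.14] z tool [ 0.34 -0.01 -0.94]
(0.53, -0.003310000000000001, 0.03, 88.8, -20) offset [0.0007, 0.022, -0.0061] dr [-25.5, -0.08, -0.14] z tool [ 0.34 -0.01 -0.94]
(0.58, -0.004359999999999999, 0.03, 88.8, -20) offset [0.0008, 0.0718, -0.0109] dr [-25.5, -0.08, -0.14] z tool [ 0.34 -0.01 -0.94]
(0.62, -0.005200000000000001, 0.03, 88.8, -20) offset [0.0009, 0.1116, -0.0147] dr [-25.5, -0.08, -0.14] z tool [ 0.34 -0.01 -0.94]
(0.64, -0.005620000000000001, 0.03, 88.8, -20) offset [0.0009, 0.1315, -0.0166] dr [-25.5, -0.08, -0.14] z tool [ 0.34 -0.01 -0.94]
```

Emit:
step_arm:
  plan:
    - {"jaw": 0.0, "offset": [0, -0.004, -0.004], "dr": [-5, 0, 0]}
    - {"jaw": 0.0, "offset": [0, -0.004, -0.004], "dr": [-11, 0, 0]}
    - {"jaw": 0.0, "offset": [0, -0.003, -0.004], "dr": [-17, 0, 0]}
    - {"jaw": 0.0, "offset": [0, 0.002, -0.004], "dr": [-22, 0, 0]}
    - {"jaw": 0.0, "offset": [0, 0.01, -0.005], "dr": [-25, 0, 0]}
    - {"jaw": 0.0, "offset": [0, 0.022, -0.006], "dr": [-25, 0, 0]}
    - {"jaw": 0.0, "offset": [0, 0.022, -0.006], "dr": [-25, 0, 0]}

```text
clock: 18.62
tool_pos: [0.501, -0.0077, 0.0282]
orientation: [2.932, 0.017, 1.552]
contact_force: [-0.3, -0.3, -0.4]
grip_width: -0.0002
```

```bash
python3 - <<'E'
from go import *
from station import capture
from wf import *
st()
p,d=capture('scene');cv2.imwrite('pics/s13.png',draw('scene',p,230,150,150,130,5,[])[:600])
for x in(.58,.62,.64,.66): got(x,-.001-(x-.42)*.021,.030,88.8,-20)
E
```

```text
18.62 [ 0.501  -0.0077  0.0282] [168.     1.    88.93] F [-0.3  -0.32 -0.38] g -0.0002 q [ 0.08  0.67 -0.18  2.21  1.2   0.16 -1.26]
(0.58, -0.004359999999999999, 0.03, 88.8, -20) offset [0.0058, 0.0785, 0.0139] dr [-8.08, 0.97, 0.37] z tool [ 0.34 -0.01 -0.94]
(0.62, -0.005200000000000001, 0.03, 88.8, -20) offset [0.0058, 0.1176, 0.0221] dr [-8.08, 0.97, 0.37] z tool [ 0.34 -0.01 -0.94]
(0.64, -0.005620000000000001, 0.03, 88.8, -20) offset [0.0057, 0.1372, 0.0263] dr [-8.08, 0.97, 0.37] z tool [ 0.34 -0.01 -0.94]
(0.66, -0.006040000000000001, 0.03, 88.8, -20) offset [0.0057, 0.1568, 0.0304] dr [-8.08, 0.97, 0.37] z tool [ 0.34 -0.01 -0.94]
```

View pics/s13.png

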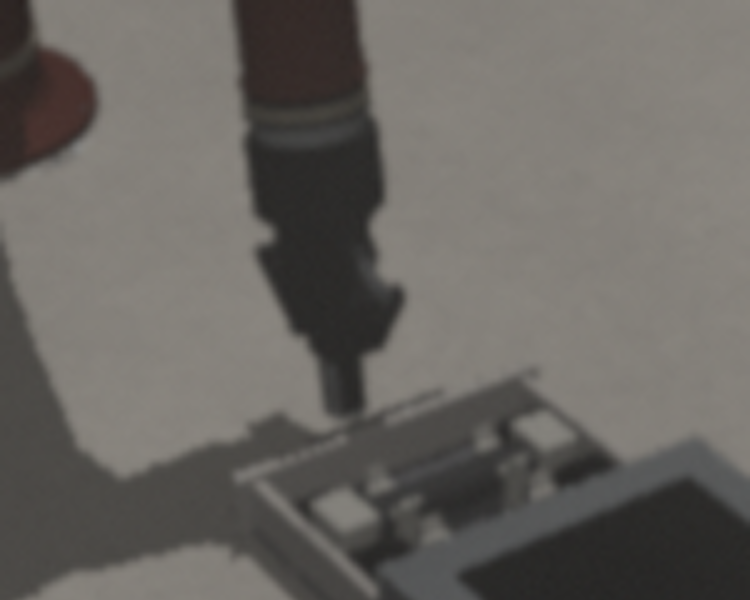

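Emit:
step_arm:
  plan:
    - {"jaw": 0.0, "offset": [0, 0.01, 0.002], "dr": [2, 0, 0]}
    - {"jaw": 0.0, "offset": [0.002, 0.02, 0.004], "dr": [2, 0.5, 0]}
    - {"jaw": 0.0, "offset": [0.004, 0.03, 0.005], "dr": [2, 1, 0]}
    - {"jaw": 0.0, "offset": [0.004, 0.04, 0.007], "dr": [2, 1, 0]}
    - {"jaw": 0.0, "offset": [0.004, 0.05, 0.009], "dr": [2, 1, 0]}
    - {"jaw": 0.0, "offset": [0.004, 0.06, 0.011], "dr": [2, 1, 0]}
    - {"jaw": 0.0, "offset": [0.004, 0.07, 0.013], "dr": [2, 1, 0]}
    - {"jaw": 0.0, "offset": [0.004, 0.07, 0.013], "dr": [2, 1, 0]}
    - {"jaw": 0.0, "offset": [0.004, 0.07, 0.013], "dr": [2, 1, 0]}

```text
clock: 19.42
tool_pos: [0.5714, -0.0054, 0.0292]
orientation: [2.969, -0.001, 1.554]
contact_force: [-0.4, 0.1, -0.6]
grip_width: -0.0007
```

```bash
python3 - <<'E'
from go import *
st()
for x in(.62,.64,.66): got(x,-.001-(x-.42)*.021,.031,88.8,-10)
E
```

```text
19.42 [ 0.5714 -0.0054  0.0292] [ 1.7012e+02 -8.0000e-02  8.9010e+01] F [-0.36  0.09 -0.62] g -0.0007 q [ 0.29  0.77 -0.5   1.98  0.95  0.44 -0.94]
(0.62, -0.005200000000000001, 0.031, 88.8, -10) offset [0.001, 0.0482, 0.0065] dr [-0.12, -0.12, 0.19] z tool [ 0.17 -0.   -0.98]
(0.64, -0.005620000000000001, 0.031, 88.8, -10) offset [0.001, 0.0679, 0.01] dr [-0.12, -0.12, 0.19] z tool [ 0.17 -0.   -0.98]
(0.66, -0.006040000000000001, 0.031, 88.8, -10) offset [0.0009, 0.0876, 0.0134] dr [-0.12, -0.12, 0.19] z tool [ 0.17 -0.   -0.98]
```

Emit:
step_arm:
  plan:
    - {"jaw": 0.0, "offset": [0, 0.01, 0.001], "dr": [0, 0, 0]}
    - {"jaw": 0.0, "offset": [0.001, 0.02, 0.003], "dr": [0, 0, 0]}
    - {"jaw": 0.0, "offset": [0.001, 0.03, 0.004], "dr": [0, 0, 0]}
    - {"jaw": 0.0, "offset": [0.001, 0.04, 0.005], "dr": [0, 0, 0]}
    - {"jaw": 0.0, "offset": [0.001, 0.048, 0.006], "dr": [0, 0, 0]}
    - {"jaw": 0.0, "offset": [0.001, 0.054, 0.007], "dr": [0, 0, 0]}
    - {"jaw": 0.0, "offset": [0.001, 0.058, 0.008], "dr": [0, 0, 0]}
    - {"jaw": 0.0, "offset": [0.001, 0.062, 0.009], "dr": [0, 0, 0]}
    - {"jaw": 0.0, "offset": [0.001, 0.062, 0.009], "dr": [0, 0, 0]}

```text
clock: 20.17
tool_pos: [0.6344, -0.0054, 0.0312]
orientation: [2.968, -0.001, 1.554]
contact_force: [-0.2, 0.4, -0.0]
grip_width: -0.0001
```

```bash
python3 - <<'E'
from go import *
from station import capture
from wf import *
st()
p,d=capture('scene');cv2.imwrite('pics/s14.png',draw('scene',p,250,150,150,130,5,[])[:600])
for x in(.65,.66): got(x,-.001-(x-.42)*.021,.031,88.8,-10)
E
```

```text
20.17 [ 0.6344 -0.0054  0.0312] [ 1.7006e+02 -4.0000e-02  8.9060e+01] F [-0.19  0.37 -0.  ] g -0.0001 q [ 0.32  0.85 -0.58  1.8   0.88  0.57 -0.82]
(0.65, -0.005830000000000001, 0.031, 88.8, -10) offset [-0.0004, 0.0153, 0.003] dr [-0.03, -0.1, 0.26] z tool [ 0.17 -0.   -0.98]
(0.66, -0.006040000000000001, 0.031, 88.8, -10) offset [-0.0005, 0.0252, 0.0048] dr [-0.03, -0.1, 0.26] z tool [ 0.17 -0.   -0.98]
```

View pics/s14.png

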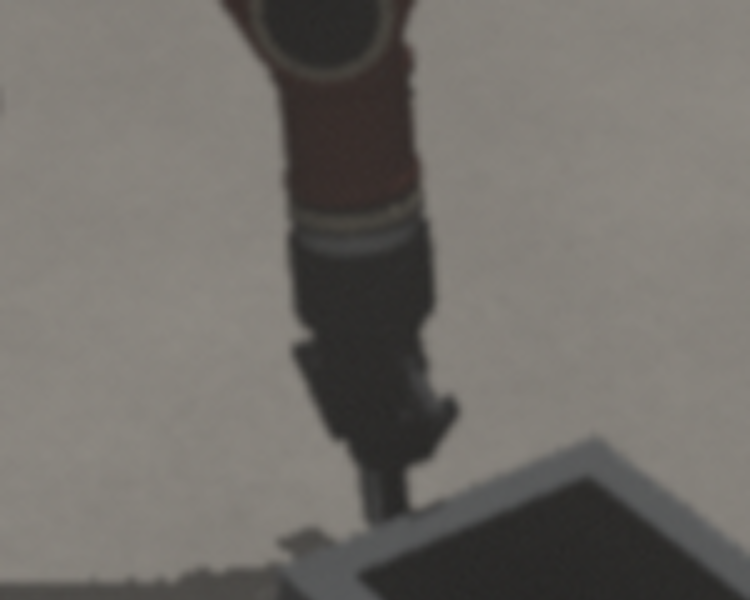

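Emit:
step_arm:
  plan:
    - {"jaw": 0.0, "offset": [0, 0.003, 0.0005], "dr": [0, 0, 0]}
    - {"jaw": 0.0, "offset": [0, 0.006, 0.001], "dr": [0, 0, 0]}
    - {"jaw": 0.0, "offset": [0, 0.009, 0.0015], "dr": [0, 0, 0]}
    - {"jaw": 0.0, "offset": [0, 0.012, 0.002], "dr": [0, 0, 0]}
    - {"jaw": 0.0, "offset": [0, 0.012, 0.002], "dr": [0, 0, 0]}
    - {"jaw": 0.0, "offset": [0, 0.012, 0.002], "dr": [0, 0, 0]}

```text
clock: 20.72
tool_pos: [0.646, -0.0061, 0.0308]
orientation: [2.969, 0.0, 1.554]
contact_force: [0.0, 0.6, 0.5]
grip_width: -0.0001
```

```bash
python3 - <<'E'
from go import *
st()
E
```

```text
20.72 [ 0.646  -0.0061  0.0308] [170.12   0.    89.03] F [0.01 0.56 0.45] g -0.0001 q [ 0.32  0.86 -0.58  1.76  0.87  0.6  -0.79]
```

Emit:
step_arm:
  plan:
    - {"jaw": 0.0, "offset": [0, 0.002, 0.0003], "dr": [0, 0, 0]}
    - {"jaw": 0.0, "offset": [0, 0.004, 0.0007], "dr": [0, 0, 0]}
    - {"jaw": 0.0, "offset": [0, 0.006, 0.001], "dr": [0, 0, 0]}
    - {"jaw": 0.0, "offset": [0, 0.008, 0.0013], "dr": [0, 0, 0]}
    - {"jaw": 0.0, "offset": [0, 0.008, 0.0013], "dr": [0, 0, 0]}

```text
clock: 21.13
tool_pos: [0.6518, -0.0063, 0.0305]
orientation: [2.974, 0.002, 1.554]
contact_force: [-5.4, -1.2, 4.4]
grip_width: -0.0001
```

```bash
python3 - <<'E'
from go import *
st()
E
```

```text
21.13 [ 0.6518 -0.0063  0.0305] [1.7041e+02 9.0000e-02 8.9030e+01] F [-5.44 -1.21  4.43] g -0.0001 q [ 0.32  0.87 -0.59  1.74  0.86  0.62 -0.78]
```

Emit:
step_arm:
  plan:
    - {"jaw": 0.0, "offset": [0, 0.002, 0.0003], "dr": [0, 0, 0]}
    - {"jaw": 0.0, "offset": [0, 0.004, 0.0007], "dr": [0, 0, 0]}
    - {"jaw": 0.0, "offset": [0, 0.004, 0.0007], "dr": [0, 0, 0]}
    - {"jaw": 0.0, "offset": [0, 0.004, 0.0007], "dr": [0, 0, 0]}

```text
clock: 21.47
tool_pos: [0.652, -0.0063, 0.0303]
orientation: [2.981, 0.004, 1.554]
contact_force: [-14.4, -2.1, 12.7]
grip_width: 0.0001
```

```bash
python3 - <<'E'
from go import *
st()
E
```

```text
21.47 [ 0.652  -0.0063  0.0303] [170.8    0.21  89.04] F [-14.38  -2.13  12.72] g 0.0001 q [ 0.32  0.87 -0.6   1.74  0.85  0.63 -0.77]
```

The resistance is hard, 14 N with no further motion, so the drawer is at its stop. I'll back away and rise.

Emit:
step_arm:
  plan:
    - {"jaw": 0.0, "offset": [0, -0.004, -0.0007], "dr": [0, 0, 0]}
    - {"jaw": 0.0, "offset": [0, -0.015, -0.002], "dr": [0, 0, 0]}
    - {"jaw": 0.0, "offset": [0, -0.035, -0.008], "dr": [0, 0, 0]}
    - {"jaw": 0.0, "offset": [0, -0.06, -0.02], "dr": [0, 0, 0]}
    - {"jaw": 0.0, "offset": [0, -0.085, -0.05], "dr": [0, 0, 0]}
    - {"jaw": 0.0, "offset": [-0.02, -0.11, -0.085], "dr": [3, 0, 0]}
    - {"jaw": 0.0, "offset": [-0.06, -0.12, -0.12], "dr": [6, 0, 0]}
    - {"jaw": 0.0, "offset": [-0.1, -0.12, -0.15], "dr": [10, 0, 0]}
    - {"jaw": 0.0, "offset": [-0.14, -0.12, -0.17], "dr": [10, 0, 0]}
    - {"jaw": 0.0, "offset": [-0.18, -0.12, -0.18], "dr": [10, 0, 0]}
    - {"jaw": 0.0, "offset": [-0.22, -0.12, -0.18], "dr": [10, 0, 0]}
    - {"jaw": 0.0, "offset": [-0.26, -0.12, -0.18], "dr": [10, 0, 0]}
    - {"jaw": 0.0, "offset": [-0.28, -0.12, -0.18], "dr": [10, 0, 0]}
    - {"jaw": 0.0, "offset": [-0.28, -0.12, -0.18], "dr": [10, 0, 0]}
    - {"jaw": 0.0, "offset": [-0.28, -0.12, -0.18], "dr": [10, 0, 0]}
    - {"jaw": 0.0, "offset": [-0.28, -0.12, -0.18], "dr": [10, 0, 0]}
    - {"jaw": 0.0, "offset": [-0.28, -0.12, -0.18], "dr": [10, 0, 0]}
    - {"jaw": 0.0, "offset": [-0.28, -0.12, -0.18], "dr": [10, 0, 0]}

```text
clock: 22.97
tool_pos: [0.5044, -0.2816, 0.1882]
orientation: [-3.138, 0.0, 1.558]
contact_force: [-0.0, -0.6, 0.7]
grip_width: -0.0001
```

```bash
python3 - <<'E'
from go import *
from station import capture
from wf import *
st()
p,d=capture('scene');cv2.imwrite('s15.png',p);cv2.imwrite('pics/s15.png',p)
p,d=capture('top');cv2.imwrite('t15.png',p);cv2.imwrite('pics/t15.png',draw('top',p,270,115,120,130,5,[])[:600])
E
```

```text
22.97 [ 0.5044 -0.2816  0.1882] [-179.82    0.     89.26] F [-0.04 -0.61  0.67] g -0.0001 q [ 0.97  0.68 -0.85  1.68  0.57  1.05 -0.07]
```

View pics/s15.png

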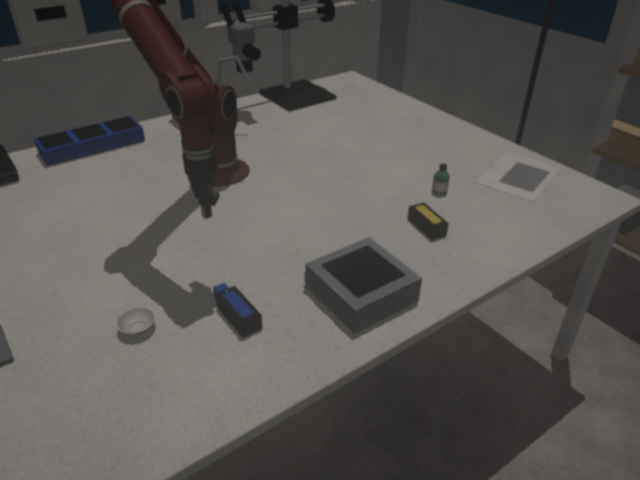

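View pics/t15.png

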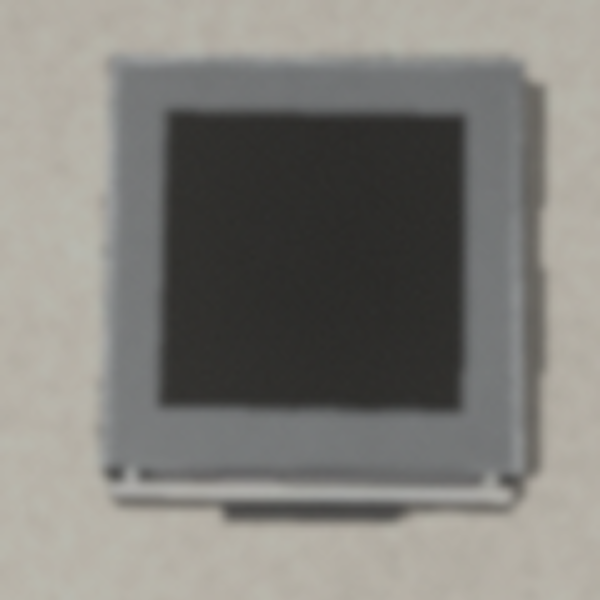

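```bash
python3 - <<'E'
from h import *
im=cv2.imread('t15.png').astype(float).mean(2); im0=cv2.imread('pics/top0.png').astype(float).mean(2)
print('now',im[206:224,300].round(0), im[206:224,332].round(0)); print('start',im0[302:322,300].round(0), im0[302:322,332].round(0))
for v in(214.5,215.5,218,219): print(v,unproj('top',332,v,.046)[0].round(4),unproj('top',332,v,.042)[0].round(4))
for v in(306.5,307.5,308.5,309,313,314): print(v,unproj('top',332,v,.046)[0].round(4),unproj('top',332,v,.042)[0].round(4))
print(proj('top',[[.6727,-.007,.046],[.6627,-.007,.042],[.6827,-.007,.078]]))
E
```

```text
now [124. 124. 116. 101. 105. 134. 162. 160. 133. 118. 138. 163. 174. 176.
 177. 177. 176. 175.] [119. 116. 107. 101. 107. 124. 150. 164. 146. 105.  76.  75.  92. 130.
 161. 175. 177. 176.]
start [ 93.  81.  92. 128. 158. 165. 162. 165. 167. 168. 170. 170. 169. 169.
 171. 172. 170. 171. 171. 171.] [ 95.  79.  81. 111. 145. 159. 141. 102.  77.  83. 109. 141. 161. 168.
 168. 167. 168. 168. 170. 170.]
214.5 0.6724 0.673
215.5 0.6698 0.6704
218 0.6635 0.664
219 0.6609 0.6615
306.5 0.4426 0.4424
307.5 0.4401 0.4399
308.5 0.4377 0.4375
309 0.4364 0.4362
313 0.4267 0.4264
314 0.4242 0.424
[[332.07002348 214.37585671]
 [332.09987337 218.51476557]
 [331.91363029 208.51290371]]
```

```bash
python3 - <<'E'
from station import finish_job
print(finish_job())
E
```

```text
the job is handed in; nothing more can be done
None
```

The yellow lamp is in the empty rear clips (place2), the drawer is shut, and the job is handed in at about 23 s on the clock. No verdict was reported.

**What I did:** I drew the lamp out of its dock by the tail cap (about 140 mm), left it flat on the table and let go. I then gripped it by the middle, pressed it home, and pushed the drawer shut on its rail.

**Last checks:**
- **Lamp home:** The press stopped solid at a tool height of 14.9 mm, the on-table grasp height of 2.9 mm plus the 12 mm drawer floor. It held there against 19 N. After release, both cameras showed the caps where a home lamp should be. I could not see the lamp again once the drawer was shut.
- **Drawer shut:** It reached a hard stop at 14 N. The top picture gives about 234 mm of travel out of 235.
- **Everything else:** By eye in the pictures, the blue lamp, bottle and dish look unmoved. The two tools looked down in their clips before the drawer was closed. The arm ended clear of everything.

**What disagreed or went wrong:**
- The two cameras disagreed by 3–8 mm on positions around the yellow lamp and dock. I relied on the gripper's own position and the top camera.
- The drawer slid in about 2 mm while I pressed the lamp home.
- A planned 20° lean of the gripper for the push ran into a wrist limit, so I used 10°.

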